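# Put each lid on its own kitchen container

### The job

The empty steel containers on the green board are ready to be put away: close each of the four with the lid of its own shape and size, lying flat on the rim with the step underneath inside the mouth. Leave the containers standing where they are, and do not knock over or push away the pepper mill or the oil bottle.

Things in the scene. Friction and masses are not known exactly. Their poses are not given: they have to be found in the camera images.
- large_round_pot_mouth (a point): Large round open steel container, 116 mm outside diameter, 70 mm high, mouth 110 mm in diameter. Loose, 0.4 to 0.9 kg, stands on the green board. The point is the centre of its mouth, level with the rim; z up.
- large_round_lid_grip (a point): Large round steel lid, plate 130 mm in diameter; plug 94 mm in diameter; round black knob, 22 mm in diameter and 40 mm tall, at its centre, under 0.2 kg. The plug is a 10 mm deep step under the 4 mm plate; it enters its container's mouth with 8 mm play all round. Point: on the handle's axis, 26 mm above the plate's top (a good grip height), 40 mm above the plug's underside on which it lies; 30 mm above the rim when seated. z up.
- small_round_pot_mouth (a point): Small round open steel container, 80 mm outside diameter, 80 mm high, mouth 74 mm in diameter. Loose, 0.4 to 0.9 kg, stands on the green board. The point is the centre of its mouth, level with the rim; z up.
- small_round_lid_grip (a point): Small round steel lid, plate 94 mm in diameter; plug 58 mm in diameter; round black knob, 22 mm in diameter and 40 mm tall, at its centre, under 0.2 kg. The plug is a 10 mm deep step under the 4 mm plate; it enters its container's mouth with 8 mm play all round. Point: on the handle's axis, 26 mm above the plate's top (a good grip height), 40 mm above the plug's underside on which it lies; 30 mm above the rim when seated. z up.
- square_pot_mouth (a point): Square open steel container, 100 x 100 mm outside, 75 mm high, mouth 94 x 94 mm; x and y run along its sides. Loose, 0.4 to 0.9 kg, stands on the green board. The point is the centre of its mouth, level with the rim; z up.
- square_lid_grip (a point): square steel lid, plate 114 x 114 mm; plug 78 x 78 mm; black bar handle at its centre, 50 mm long along x, 18 mm wide along y, 40 mm tall, under 0.2 kg. The plug is a 10 mm deep step under the 4 mm plate; it enters its container's mouth with 8 mm play all round. Point: on the handle's axis, 26 mm above the plate's top (a good grip height), 40 mm above the plug's underside on which it lies; 30 mm above the rim when seated. z up.
- oblong_pot_mouth (a point): Oblong open steel container, 140 (x) x 80 (y) mm outside, 60 mm high, mouth 134 x 74 mm; x runs along its long side. Loose, 0.4 to 0.9 kg, stands on the green board. The point is the centre of its mouth, level with the rim; z up.
- oblong_lid_grip (a point): oblong steel lid, plate 154 (x) x 94 (y) mm; plug 118 x 58 mm; black bar handle at its centre, 50 mm long along x, 18 mm wide along y, 40 mm tall, under 0.2 kg. The plug is a 10 mm deep step under the 4 mm plate; it enters its container's mouth with 8 mm play all round. Point: on the handle's axis, 26 mm above the plate's top (a good grip height), 40 mm above the plug's underside on which it lies; 30 mm above the rim when seated. z up.
- pepper_mill: Dark wooden pepper mill standing on the board, 48 mm in diameter, 140 mm high; not to be disturbed. Origin at the centre of its foot.
- oil_bottle: Green glass oil bottle with a black cap standing on the board, 52 mm in diameter, 155 mm high; not to be disturbed. Origin at the centre of its foot. The board is 10 mm thick, top at z = 0.010; four more small things up to 85 mm high (jars, timer, butter) stand among the containers and lids.
Mind the look-alikes: they are no part of the job. What is shaped like the part that bears small_round_pot_mouth but purple is not meant.

How it is judged:
At the end, for the whole second after the job is handed in: Each of the four lids is seated on the container of its own shape and size: handle within 14 mm of the mouth's centre sideways, the plate on the rim (grip point 25 to 34 mm above the rim), lid and container level within 0.06 rad, at rest (horizontal distance between large_round_lid_grip and large_round_pot_mouth below 0.014 m and z of large_round_lid_grip in the frame of large_round_pot_mouth between 0.025 and 0.034 m and angle between each of large_round_lid_grip, large_round_pot_mouth, small_round_lid_grip, small_round_pot_mouth, square_lid_grip, square_pot_mouth, oblong_lid_grip, oblong_pot_mouth's own z axis and vertical below 0.06 rad and linear speed of each of large_round_lid, small_round_lid, square_lid, oblong_lid below 0.02 m/s and horizontal distance between small_round_lid_grip and small_round_pot_mouth below 0.014 m and z of small_round_lid_grip in the frame of small_round_pot_mouth between 0.025 and 0.034 m and horizontal distance between square_lid_grip and square_pot_mouth below 0.014 m and z of square_lid_grip in the frame of square_pot_mouth between 0.025 and 0.034 m and horizontal distance between oblong_lid_grip and oblong_pot_mouth below 0.014 m and z of oblong_lid_grip in the frame of oblong_pot_mouth between 0.025 and 0.034 m); the robot touches nothing.
It fails at once if a container is tipped (over 0.4 rad) or shifted by more than 50 mm ((angle between large_round_pot_mouth's own z axis and vertical above 0.4 rad or distance of large_round_pot_mouth from where it was at the start of the episode above 0.05 m) or (angle between small_round_pot_mouth's own z axis and vertical above 0.4 rad or distance of small_round_pot_mouth from where it was at the start of the episode above 0.05 m) or (angle between square_pot_mouth's own z axis and vertical above 0.4 rad or distance of square_pot_mouth from where it was at the start of the episode above 0.05 m) or (angle between oblong_pot_mouth's own z axis and vertical above 0.4 rad or distance of oblong_pot_mouth from where it was at the start of the episode above 0.05 m)).
It fails at once if the pepper mill or the oil bottle is knocked over or shifted by more than 30 mm ((distance of pepper_mill from where it was at the start of the episode above 0.03 m or angle between pepper_mill's own z axis and vertical above 0.4 rad) or (distance of oil_bottle from where it was at the start of the episode above 0.03 m or angle between oil_bottle's own z axis and vertical above 0.4 rad)).
It also fails if it takes over 128 s, if anything falls off the work surface, if the arm or the gripper's body presses on something with over 40 N, if the wrist force passes 120 N, or if a joint passes its speed limit or range.

### The arm

A 7-joint arm with a two-finger parallel gripper is mounted at the origin on the work surface. World frame = base frame: x ahead of the robot, y to its left, z up, the work surface at z = 0. Lengths are in m, angles in rad, forces in N, time in s.
With the tool pointing down it reaches from about 0.4 to 0.85 m from the base axis. Payload 4.5 kg.
Tool frame: the origin (TCP) lies midway between the tips of the shut fingers; the grasp point (between the pads) lies 19 mm behind it; z points along the fingers, y is the direction in which the jaws open and shut (so a half turn about z gives the same grasp; the last joint's range is limited). The gripper opens to 88 mm and grips with 3 to 60 N. Pads are 18 mm wide; open, the fingers measure 123 mm over their backs; the gripper's body (75 mm by 187 mm) begins 45 mm behind the grasp point.
Start: joints at [1.235, 0.689, -0.195, 1.565, 0.157, 0.902, -0.215], TCP at [0.226, -0.583, 0.239] pointing down, gripper open.
Joint ranges: [-3.01, 3.01], [-0.46, 2.08], [-1.47, 1.51], [0.13, 2.56], [-1, 4.14], [0.04, 2.09], [-2.66, 2.66]. Speed limits (rad/s): [2.57, 2.57, 3.14, 3.14, 3.14, 3.14, 3.14].

### API

Orientations are given as a unit quaternion [x, y, z, w].
In Python, from plant import r gives the robot as it stands.
- The arm moves only by the tool play_rows, never from a script. Its argument "targets" is a list of rows, each an object of numbers: "jaw": the closure, from 0 (fully open) to 1 (shut); "dx", "dy", "dz": the shift along the tool's x, y, z in m; "yaw": the turn about the tool's z in rad. A call has exactly 5 rows; each row shifts and turns the pose as measured when the row begins, along the tool's axes as they then stand; what a row does not reach is not made up. A row lasts 1/10 s, in which the tool goes at most 50 mm and 8.59 degrees, less where a joint would pass 70% of its speed; a pose out of reach is approached as far as the arm can. A call with a gripper value outside its range is refused whole. The fingers move at their own pace and stop on an object; "squeeze" is the grip in N (left out, the last holds). Time passes only in rows, so rows that do not move let the fingers close, or fill a call up. It gives the time, the measured TCP pose, the force and the opening at its end, in the units of the state.
- r.get_state(): the state, without advancing time (a new reading comes with each control period).
- r.snapshot(name): name is "scene" or "top" or "wrist"; returns a dict with "frame" (420x560x3 uint8, red, green, blue), "z_map" (420x560 float32, m along the optical axis (not along the pixel's ray), 0 where there is no reading), "mtx" (3x3 intrinsics, pixels), "position" and "orientation" of the camera in the world; the wrist camera has in their place "T_tool_cam" (4x4, takes a point from camera to tool coordinates, whose origin is the TCP and whose axes are the flange's). Camera axes: x right, y up, looking along -z (the intrinsics and any distortion apply to the point x, -y, -z); pixel columns grow to the right and rows downward; lengths in m; the calibration is good to about 2 mm. The wrist camera is an equidistant fisheye: a pixel r from the principal point sees the ray r / f radians off the axis. A picture is of the moment at which its call begins: read the wrist's pose just before it.
- r.finish_job(): hands the job in, once; it reports no verdict.
The state is a dict: "clock": time; "q": joint angles; "qd": joint speeds; "joint_torque": joint torques, N m; "tool_pos": TCP position; "eef_rot": TCP orientation; "contact_force": force on the tool from outside, world axes, zero at the start; "moment": the same for the moment, N m; "opening": opening from 0.0 (shut) to 1.0 (fully open).
Only numpy, scipy, OpenCV 4.12 (cv2) and the standard library are available. Lean on these libraries where they do the work, as an engineer would, in place of code of your own. Each camera call takes 0.05 s, during which the arm holds its last target.

## Working session

There is one attempt and no reset: what is moved stays moved. The work goes in short steps, Python scripts to look and compute and a tool call to move; the robot and the scene stay as the last step left them, time stands still between calls to the robot, and variables do not carry over. Pictures are saved under pics/ and viewed, and the job is handed in when it is done.

Besides the shell and the picture viewer there is one more tool, called after ">>>" as name([rows], argument=value, ...), one row to a line, values as JSON. play_rows: Moves the arm, as the interface text tells. Its arguments: {"type":"object","properties":{"targets":{"type":"array"},"squeeze":{"type":"number"}},"required":["targets"]}

```bash
mkdir -p pics; cat > h.py <<'E'
import numpy as np, cv2
from scipy.spatial.transform import Rotation as R
from plant import r
def snap(n,f=None):
    s=r.snapshot(n)
    if f: cv2.imwrite('pics/'+f,s['frame'][:,:,::-1])
    return s
def Rc(s):
    o=np.array(s['orientation'])
    return R.from_quat(o).as_matrix() if o.size==4 else o
def cloud(s):
    K=s['mtx'];h,w=s['z_map'].shape
    u,v=np.meshgrid(np.arange(w),np.arange(h));z=s['z_map']
    p=np.stack([(u-K[0,2])/K[0,0]*z,-(v-K[1,2])/K[1,1]*z,-z],-1)
    return p@Rc(s).T+np.array(s['position'])
E
python3 - <<'E'
from h import *
import pickle
st=r.get_state();print(st)
for n in['scene','top']:
    s=snap(n,n+'0.png');print(n,s['mtx'],s['position'],s['orientation'],[k for k in s]);pickle.dump(s,open(n+'0.pkl','wb'))
E
```

```text
{'clock': 0.0, 'q': array([ 1.23476947,  0.68997939, -0.19453193,  1.56635384,  0.15731904,
        0.90250715, -0.21511143]), 'qd': array([ 5.62839982e-04,  9.89295195e-04,  8.56424672e-04, -2.64240940e-05,
        1.11826946e-04,  6.04054949e-04,  1.61883518e-03]), 'joint_torque': array([ 5.39422290e-04, -5.27573311e+01, -1.26662884e+00, -1.53428829e+01,
       -5.25837543e-02,  6.61898463e-03,  1.34330026e-04]), 'tool_pos': array([ 0.22563426, -0.58216231,  0.23791076]), 'eef_rot': array([ 9.82942570e-01,  1.83910430e-01, -2.38738077e-04, -8.94948057e-04]), 'contact_force': array([-0.60417007, -0.39499208,  0.28692328]), 'moment': array([ 0.00236273,  0.02235351, -0.04246887]), 'opening': 0.9978148135044982}
scene [[529.65321222   0.         277.75576036]
 [  0.         529.65321222 202.49862073]
 [  0.           0.           1.        ]] [ 1.28546305 -0.03271904  1.5528324 ] [0.18234984 0.19278338 0.70070571 0.66226476] ['frame', 'z_map', 'mtx', 'position', 'orientation']
top [[427.5118043    0.         272.35670224]
 [  0.         427.5118043  210.5250003 ]
 [  0.           0.           1.        ]] [ 0.11628839 -0.11685387  1.55457369] [ 0.07744493 -0.0674474  -0.66779401  0.73722743] ['frame', 'z_map', 'mtx', 'position', 'orientation']
```

View pics/scene0.png

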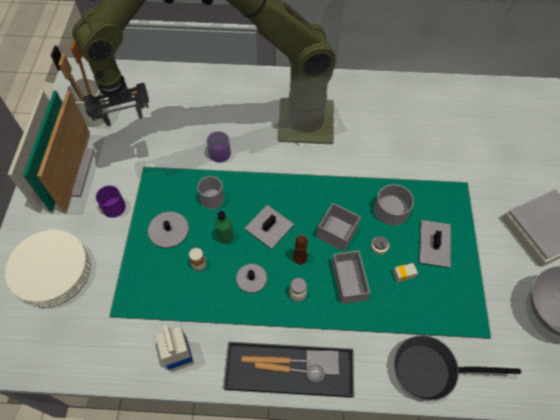

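View pics/top0.png

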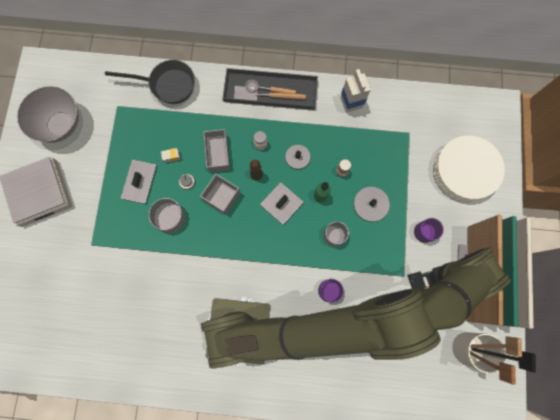

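Look-alikes: two purple round containers (top pixels 331,291 and 429,231) against the grey small round pot (336,234). Grey lids: large round (372,203), small round (298,157), square (282,202), oblong (138,182). Pots: large (167,216), square (220,194), oblong (216,151). The grey ones on the green board are the right ones. I'll check the choice in a crop and measure.

```bash
python3 - <<'E'
from h import *
import pickle
ims=[]
for n in['top','scene']:
    s=pickle.load(open(n+'0.pkl','rb'));c=cloud(s);f=s['frame']
    print(n,'board z',np.median(c[230:250,240:300,2]) if n=='top' else np.median(c[300:315,180:230,2]))
    b,g,rr=[f[...,i].astype(int) for i in(2,1,0)]
    print(c[...,0:2][(abs(c[...,2]-.01)<.006)&(g-rr>60)].min(0),c[...,0:2][(abs(c[...,2]-.01)<.006)&(g-rr>60)].max(0))
    bm=((g-rr>50)&(g>80)&(abs(c[...,2]-.01)<.01)).astype(np.uint8)
    cn,_=cv2.findContours(bm,cv2.RETR_EXTERNAL,cv2.CHAIN_APPROX_SIMPLE)
    hull=cv2.convexHull(max(cn,key=cv2.contourArea)); m=np.zeros_like(bm);cv2.fillConvexPoly(m,hull,1)
    # objects
    ob=(m>0)&(c[...,2]>.018)&(c[...,2]<.2)
    k,l,stt,cen=cv2.connectedComponentsWithStats(ob.astype(np.uint8))
    for i in range(1,k):
        if stt[i,4]<40: continue
        P=c[l==i];zz=P[:,2]
        print(i,stt[i,4],cen[i].round(),'xy',P[:,:2].mean(0).round(3),'zq',np.percentile(zz,[5,50,95,99]).round(3))
s=pickle.load(open('top0.pkl','rb'))
cv2.imwrite('pics/crop.png',cv2.resize(s['frame'][100:275,95:450,::-1],None,fx=2.2,fy=2.2,interpolation=2))
E
```

```text
top board z 0.00992230538853045
[ 0.24813762 -0.5668075 ] [0.78978378 0.56418025]
26 387 [215. 149.] xy [0.638 0.153] zq [0.021 0.052 0.072 0.075]
30 206 [260. 140.] xy [ 0.682 -0.009] zq [0.027 0.08  0.089 0.091]
78 447 [298. 156.] xy [ 0.649 -0.153] zq [0.019 0.024 0.059 0.065]
90 200 [170. 155.] xy [0.604 0.32 ] zq [0.024 0.043 0.049 0.051]
123 954 [138. 181.] xy [0.495 0.426] zq [0.019 0.024 0.06  0.067]
125 214 [256. 170.] xy [ 0.56  -0.007] zq [0.026 0.105 0.15  0.152]
128 182 [343. 168.] xy [ 0.605 -0.319] zq [0.028 0.089 0.099 0.102]
165 176 [186. 181.] xy [0.51  0.246] zq [0.022 0.039 0.046 0.048]
166 444 [220. 193.] xy [0.473 0.114] zq [0.021 0.06  0.087 0.091]
191 904 [281. 203.] xy [ 0.464 -0.109] zq [0.019 0.024 0.063 0.067]
192 254 [322. 192.] xy [ 0.499 -0.246] zq [0.035 0.113 0.167 0.17 ]
209 915 [371. 204.] xy [ 0.495 -0.438] zq [0.019 0.024 0.033 0.067]
232 432 [165. 214.] xy [0.376 0.3  ] zq [0.02  0.056 0.082 0.084]
303 243 [336. 233.] xy [ 0.367 -0.312] zq [0.021 0.068 0.093 0.096]
scene board z 0.010814284479210734
[ 0.24658227 -0.56810835] [0.79568684 0.5668341
[... 243 characters left out ...]
 [0.019 0.025 0.062 0.067]
231 437 [223. 228.] xy [ 0.522 -0.245] zq [0.026 0.106 0.165 0.169]
241 1074 [168. 229.] xy [ 0.499 -0.436] zq [0.019 0.025 0.041 0.064]
282 1209 [435. 243.] xy [0.502 0.427] zq [0.019 0.025 0.061 0.067]
342 345 [300. 249.] xy [ 0.58  -0.004] zq [0.027 0.102 0.15  0.153]
353 234 [379. 244.] xy [0.52  0.249] zq [0.021 0.038 0.046 0.048]
393 285 [197. 259.] xy [ 0.621 -0.318] zq [0.026 0.085 0.1   0.103]
412 744 [350. 276.] xy [0.639 0.152] zq [0.02  0.05  0.072 0.075]
460 650 [251. 278.] xy [ 0.653 -0.152] zq [0.02  0.025 0.06  0.067]
464 298 [405. 272.] xy [0.612 0.322] zq [0.021 0.043 0.049 0.051]
544 313 [298. 289.] xy [ 0.7   -0.007] zq [0.026 0.082 0.089 0.091]
```

View pics/crop.png

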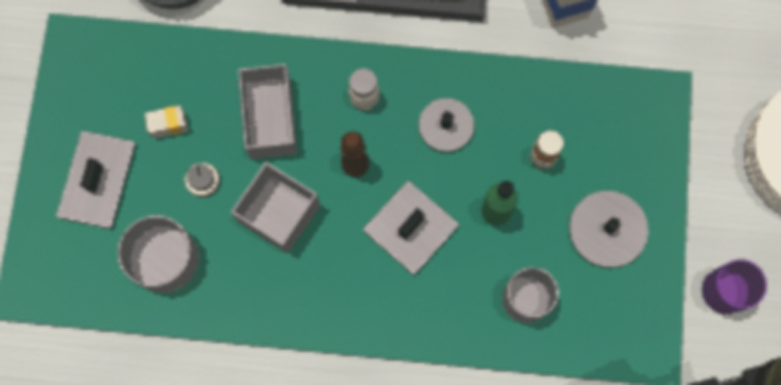

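The crop confirms that all four grey containers and lids are on the board; the purple ones stand off it. Next I'll measure accurately.

```bash
cat > meas.py <<'E'
from h import *
def circfit(p):
    A=np.c_[2*p,np.ones(len(p))];x=np.linalg.lstsq(A,(p**2).sum(1),rcond=None)[0]
    return x[:2],np.sqrt(x[2]+x[:2]@x[:2])
def rect(p):
    (cx,cy),(a,b),an=cv2.minAreaRect((p*1000).astype(np.float32))
    if a<b:a,b,an=b,a,an+90
    return np.round([cx,cy,a,b,an%180],1)
def sel(c,ctr,rad,lo,hi):
    d=np.hypot(c[...,0]-ctr[0],c[...,1]-ctr[1]);m=(d<rad)&(c[...,2]>lo)&(c[...,2]<hi);return c[m][:,:2]
E
python3 - <<'E'
from meas import *
import pickle
L={'LR':(.497,-.437,.085),'SR':(.651,-.152,.065),'SQ':(.467,-.108,.095),'OB':(.498,.427,.105)}
P={'LR':(.376,.298,.08,.08),'SR':(.367,-.311,.06,.09),'SQ':(.472,.113,.09,.085),'OB':(.638,.153,.095,.07)}
for n in['top','scene']:
    s=pickle.load(open(n+'0.pkl','rb'));c=cloud(s)
    for k,v in L.items():
        p=sel(c,v[:2],v[2],.02,.03);h=sel(c,v[:2],.035,.056,.072)
        hr=rect(h)
        o=rect(p) if k in('SQ','OB') else (cv2.minEnclosingCircle((p*1000).astype(np.float32)))
        print(n,'lid',k,len(p),o,'mean',(p.mean(0)*1000).round(1),'handle',len(h),hr,(h.mean(0)*1000).round(1))
    for k,v in P.items():
        p=sel(c,v[:2],v[2],v[3]-.004,v[3]+.005)
        if k in('SQ','OB'): print(n,'pot',k,len(p),rect(p))
        else: cc,rr=circfit(p);print(n,'pot',k,len(p),(cc*1000).round(1),rr*1000)
E
```

```text
top lid LR 749 ((487.06683349609375, -440.6918640136719), 72.64161682128906) mean [ 493.5 -438.1] handle 28 [ 494.5 -437.3   18.6   17.8   32. ] [ 494.1 -436.8]
top lid SR 349 ((654.5103149414062, -158.82553100585938), 53.3946533203125) mean [ 648.6 -152.9] handle 29 [ 650.2 -154.1   21.9   18.6    5.1] [ 648.9 -152.8]
top lid SQ 675 [ 459.2 -118.6  137.   114.7   53.6] mean [ 464.8 -110. ] handle 67 [ 466.  -110.3   50.    18.9  143.4] [ 464.8 -109.6]
top lid OB 748 [493.8 405.7 154.  151.3 173. ] mean [494.9 426.3] handle 66 [495.4 427.2  48.3  19.9 172.2] [496.  426.8]
top pot LR 79 [374.1 295.8] 56.354084113055684
top pot SR 58 [ 365.1 -310.7] 38.39679445078379
top pot SQ 86 [469.6 113.1 100.9 100.5  63.5]
top pot OB 98 [637.6 150.4 141.7  80.   12.3]
scene lid LR 856 ((495.9788818359375, -430.98309326171875), 79.79859161376953) mean [ 497.6 -435.8] handle 35 [ 500.  -434.9   22.2   19.6    6.4] [ 498.3 -436.2]
scene lid SR 509 ((654.8980712890625, -152.63108825683594), 51.2591667175293) mean [ 653.6 -151.3] handle 40 [ 654.  -152.1   20.2   18.5    8.3] [ 653.  -151.5]
scene lid SQ 782 [ 467.7 -106.1  154.2  144.9  115. ] mean [ 471.2 -107.6] handle 90 [ 467.  -107.9   52.3   20.9  145.5] [ 469.1 -108.7]
scene lid OB 943 [499.2 433.9 183.9 154.2  17.7] mean [502.5 427.3] handle 84 [499.5 427.8  54.9  16.1 173.4] [501.  427.5]
scene pot LR 110 [376.5 296.7] 56.14360077986199
scene pot SR 73 [ 367.  -309.3] 38.21277665350105
scene pot SQ 127 [471.1 114.5 103.5 101.1 152.6]
scene pot OB 152 [638.9 151.6 144.4  81.6  12.4]
```

```bash
cat > go.py <<'E'
import sys
from h import *
def go(x,y,z,ang=None):
    st=r.get_state();p=st['tool_pos'];M=R.from_quat(st['eef_rot']).as_matrix()
    a=np.degrees(np.arctan2(M[1,0],M[0,0]))
    d=M.T@(np.array([x,y,z])-p)
    print('pos',p.round(4),'xang',a.round(1),'tilt',np.degrees(np.arccos(-M[2,2])).round(2),'clock',st['clock'],'q',np.round(st['q'],2),'F',st['contact_force'].round(1),'open',round(st['opening'],3))
    print('tool d',d.round(4),'rows',(abs(d)/.05).round(2))
    if ang is not None:
        t=(-(ang-a)+90)%180-90
        print('yaw',np.radians(t).round(3),'deg',t.round(1)); 
        b=np.radians(ang if abs(((ang-a)+180)%360-180)<=90 else ang+180)
        e=np.array([x,y])-p[:2]
        print('d after yaw: dx %.4f dy %.4f'%(e@[np.cos(b),np.sin(b)], e@[np.sin(b),-np.cos(b)]))
if __name__=='__main__': go(*map(float,sys.argv[1:]))
E
python3 go.py .4965 -.4365 .20
```

```text
pos [ 0.2256 -0.5823  0.238 ] xang 21.2 tilt 0.09 clock 0.1 q [ 1.23  0.69 -0.19  1.57  0.16  0.9  -0.22] F [-0.4 -0.2  0.1] open 0.999
tool d [ 0.3053 -0.0379  0.038 ] rows [6.11 0.76 0.76]
```

>>> play_rows([
  {"jaw": 0,"dx": 0.04,"dy": -0.005,"dz": 0,"yaw": 0},
  {"jaw": 0,"dx": 0.04,"dy": -0.005,"dz": 0,"yaw": 0},
  {"jaw": 0,"dx": 0.04,"dy": -0.005,"dz": 0,"yaw": 0},
  {"jaw": 0,"dx": 0.04,"dy": -0.005,"dz": 0,"yaw": 0},
  {"jaw": 0,"dx": 0.04,"dy": -0.005,"dz": 0,"yaw": 0},
])

```text
clock: 0.6
tool_pos: [0.3985, -0.4895, 0.2343]
eef_rot: [0.984, 0.175, -0.005, -0.002]
contact_force: [-0.3, -0.7, -0.6]
opening: 1.004
```

```bash
python3 go.py .4965 -.4365 .20
```

```text
pos [ 0.3985 -0.4895  0.2343] xang 20.2 tilt 0.59 clock 0.6 q [ 0.9   0.7  -0.16  1.54  0.14  0.91 -0.53] F [-0.3 -0.7 -0.6] open 1.004
tool d [ 0.1105 -0.0157  0.0334] rows [2.21 0.31 0.67]
```

>>> play_rows([
  {"jaw": 0,"dx": 0.04,"dy": -0.005,"dz": 0.01,"yaw": 0},
  {"jaw": 0,"dx": 0.04,"dy": -0.005,"dz": 0.02,"yaw": 0},
  {"jaw": 0,"dx": 0.03,"dy": -0.006,"dz": 0.02,"yaw": 0},
  {"jaw": 0,"dx": 0,"dy": 0,"dz": 0.02,"yaw": 0},
  {"jaw": 0,"dx": 0,"dy": 0,"dz": 0,"yaw": 0},
])

```text
clock: 1.1
tool_pos: [0.507, -0.4263, 0.1597]
eef_rot: [0.983, 0.181, -0.003, -0.004]
contact_force: [-1.1, -0.8, -0.1]
opening: 0.995
```

```bash
python3 - <<'E'
from go import *
go(.4965,-.4365,.031)
s=snap('wrist','w1.png');print(s['mtx'],np.array(s['T_tool_cam']).round(3))
E
```

```text
pos [ 0.507  -0.4263  0.1597] xang 20.9 tilt 0.52 clock 1.1 q [ 0.71  0.83 -0.15  1.51  0.15  0.82 -0.7 ] F [-1.1 -0.8 -0.1] open 0.995
tool d [-0.013   0.0069  0.1287] rows [0.26 0.14 2.57]
[[325.1922621    0.         277.88298485]
 [  0.         325.1922621  204.50070249]
 [  0.           0.           1.        ]] [[ 0.001  0.958  0.285  0.073]
 [ 1.    -0.001 -0.001 -0.   ]
 [-0.001  0.285 -0.958 -0.147]
 [ 0.     0.     0.     1.   ]]
```

View pics/w1.png

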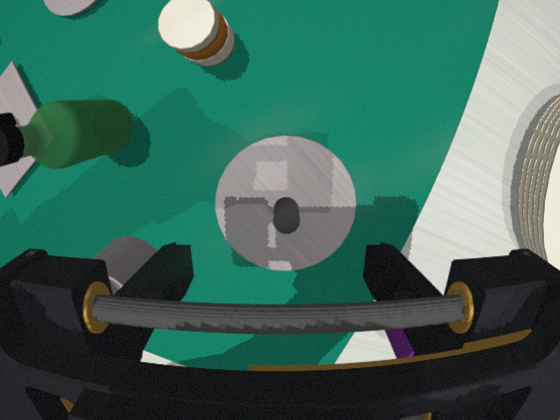

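The wrist view shows the large round lid with its knob at (286,213), between the fingers but ahead of the tool. I'll use a fisheye ray onto the knob-top plane to check the position.

```bash
cat > wr.py <<'E'
from go import *
def wray(s,st,uv,z):
    K=s['mtx'];a=np.array([(uv[0]-K[0,2])/K[0,0],(uv[1]-K[1,2])/K[1,1]]);t=np.linalg.norm(a)
    d=np.r_[a/t*np.sin(t),np.cos(t)] if t>1e-9 else np.array([0,0,1.]);d=d*[1,-1,-1]
    T=np.array(s['T_tool_cam']);M=R.from_quat(st['eef_rot']).as_matrix()
    o=M@T[:3,3]+st['tool_pos'];d=M@T[:3,:3]@d
    return o+d*(z-o[2])/d[2]
def wcloud(s,st):
    K=s['mtx'];z=s['z_map'];h,w=z.shape
    u,v=np.meshgrid(np.arange(w),np.arange(h));a=np.stack([(u-K[0,2])/K[0,0],(v-K[1,2])/K[1,1]],-1)
    t=np.linalg.norm(a,axis=-1,keepdims=True)+1e-9
    zz=z[...,None]
    p=np.concatenate([a/t*np.tan(np.minimum(t,1.4))*zz,zz],-1)*[1,-1,-1]
    T=np.array(s['T_tool_cam']);M=R.from_quat(st['eef_rot']).as_matrix()
    p=p@T[:3,:3].T+T[:3,3];return p@M.T+st['tool_pos'], t[...,0]
def shot(f=None):
    st=r.get_state();s=snap('wrist',f);return s,st
E
python3 - <<'E'
from wr import *
from meas import *
s,st=shot()
c,t=wcloud(s,st)
print(wray(s,st,(286,204),.064)[:2])
p=sel(c,(.4965,-.4365),.09,.02,.028);h=sel(c,(.4965,-.4365),.03,.055,.072)
print(len(p),rect(p),p.mean(0),len(h),rect(h))
m=(t<1.2)&(abs(c[...,2]-.01)<.02);print(np.median(c[20:60,350:450,2]))
E
```

```text
[ 0.51105715 -0.43110986]
13812 [ 495.8 -436.4  128.8  128.3   56.6] [ 0.4993751  -0.43476697] 591 [ 496.1 -435.7   21.3   20.7  135.8]
0.010969084838218832
```

>>> play_rows([
  {"jaw": 0,"dx": -0.013,"dy": 0.007,"dz": 0.01,"yaw": 0},
  {"jaw": 0,"dx": 0,"dy": 0,"dz": 0.03,"yaw": 0},
  {"jaw": 0,"dx": 0,"dy": 0,"dz": 0.03,"yaw": 0},
  {"jaw": 0,"dx": 0,"dy": 0,"dz": 0.02,"yaw": 0},
  {"jaw": 0,"dx": 0,"dy": 0,"dz": 0,"yaw": 0},
])

```text
clock: 1.7
tool_pos: [0.4923, -0.4521, 0.0751]
eef_rot: [0.985, 0.175, 0.0, 0.005]
contact_force: [-0.2, -0.2, 0.9]
opening: 1.003
```

```bash
python3 go.py .496 -.436 .031
```

```text
pos [ 0.4923 -0.4521  0.0751] xang 20.1 tilt 0.53 clock 1.7 q [ 0.74  0.95 -0.12  1.55  0.17  0.65 -0.7 ] F [-0.2 -0.2  0.9] open 1.003
tool d [ 0.009  -0.0142  0.044 ] rows [0.18 0.28 0.88]
```

>>> play_rows([
  {"jaw": 0,"dx": 0.006,"dy": -0.009,"dz": 0,"yaw": 0},
  {"jaw": 0,"dx": 0,"dy": 0,"dz": 0,"yaw": 0},
  {"jaw": 0,"dx": 0,"dy": 0,"dz": 0.018,"yaw": 0},
  {"jaw": 0,"dx": 0,"dy": 0,"dz": 0.014,"yaw": 0},
  {"jaw": 0,"dx": 0,"dy": 0,"dz": 0,"yaw": 0},
])

```text
clock: 2.2
tool_pos: [0.4948, -0.446, 0.0456]
eef_rot: [0.985, 0.173, 0.002, 0.008]
contact_force: [-0.9, -0.4, 0.2]
opening: 0.999
```

```bash
python3 go.py .496 -.436 .031
```

```text
pos [ 0.4948 -0.446   0.0456] xang 19.9 tilt 0.97 clock 2.2 q [ 0.72  0.98 -0.11  1.57  0.18  0.58 -0.72] F [-0.9 -0.4  0.2] open 0.999
tool d [ 0.0045 -0.0093  0.0144] rows [0.09 0.19 0.29]
```

>>> play_rows([
  {"jaw": 0,"dx": 0.005,"dy": -0.009,"dz": 0.005,"yaw": 0},
  {"jaw": 0,"dx": 0,"dy": 0,"dz": 0.005,"yaw": 0},
  {"jaw": 0,"dx": 0,"dy": 0,"dz": 0.004,"yaw": 0},
  {"jaw": 0,"dx": 0,"dy": 0,"dz": 0,"yaw": 0},
  {"jaw": 0,"dx": 0,"dy": 0,"dz": 0,"yaw": 0},
])

```text
clock: 2.7
tool_pos: [0.4972, -0.4345, 0.0297]
eef_rot: [0.985, 0.173, 0.002, 0.008]
contact_force: [-0.1, 0.3, -0.4]
opening: 1.0
```

```bash
python3 go.py .496 -.436 .031
```

```text
pos [ 0.4972 -0.4345  0.0297] xang 19.9 tilt 0.94 clock 2.7 q [ 0.7   1.   -0.1   1.59  0.18  0.54 -0.73] F [-0.1  0.3 -0.4] open 1.0
tool d [-0.0016  0.001  -0.0013] rows [0.03 0.02 0.03]
```

Good. Close on the knob.

>>> play_rows([
  {"jaw": 1},
  {"jaw": 1},
  {"jaw": 1},
  {"jaw": 1},
  {"jaw": 1},
], squeeze=25)

```text
invalid input
```

>>> play_rows([
  {"jaw": 1},
  {"jaw": 1,"dz": -0.02},
  {"jaw": 1,"dz": -0.03},
  {"jaw": 1,"dz": -0.03},
  {"jaw": 1,"dz": -0.03},
])

```text
invalid input
```

>>> play_rows([
  {"jaw": 1,"dz": -0.04},
  {"jaw": 1,"dz": -0.04},
  {"jaw": 1,"dz": -0.02},
  {"jaw": 1,"dz": 0},
  {"jaw": 1},
])

```text
invalid input
```

```bash
python3 - <<'E'
from wr import *
go(.3755,.2965,.23)
shot('w2.png')
E
```

```text
pos [ 0.4972 -0.4345  0.0297] xang 19.9 tilt 0.94 clock 2.7 q [ 0.7   1.   -0.1   1.59  0.18  0.54 -0.73] F [-0.1  0.3 -0.4] open 1.0
tool d [ 0.1353 -0.7253 -0.2119] rows [ 2.71 14.51  4.24]
```

View pics/w2.png

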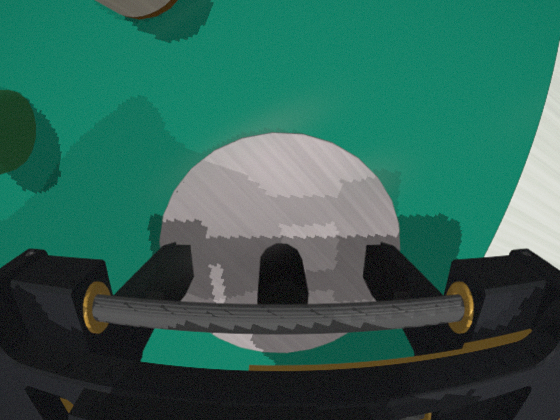

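The calls were refused because every row needs all its fields; nothing moved. The wrist view shows the knob at (283,270), between the fingers.

>>> play_rows([
  {"jaw": 1,"dx": 0,"dy": 0,"dz": 0,"yaw": 0},
  {"jaw": 1,"dx": 0,"dy": 0,"dz": 0,"yaw": 0},
  {"jaw": 1,"dx": 0,"dy": 0,"dz": 0,"yaw": 0},
  {"jaw": 1,"dx": 0,"dy": 0,"dz": 0,"yaw": 0},
  {"jaw": 1,"dx": 0,"dy": 0,"dz": 0,"yaw": 0},
], squeeze=25)

```text
clock: 3.25
tool_pos: [0.4974, -0.4355, 0.0307]
eef_rot: [0.985, 0.173, 0.003, 0.009]
contact_force: [0.0, -0.3, -0.2]
opening: 0.567
```

>>> play_rows([
  {"jaw": 1,"dx": 0,"dy": 0,"dz": 0,"yaw": 0},
  {"jaw": 1,"dx": 0,"dy": 0,"dz": 0,"yaw": 0},
  {"jaw": 1,"dx": 0,"dy": 0,"dz": 0,"yaw": 0},
  {"jaw": 1,"dx": 0,"dy": 0,"dz": 0,"yaw": 0},
  {"jaw": 1,"dx": 0,"dy": 0,"dz": 0,"yaw": 0},
])

```text
clock: 3.75
tool_pos: [0.4975, -0.4356, 0.0308]
eef_rot: [0.985, 0.173, 0.003, 0.009]
contact_force: [0.0, 0.3, 0.4]
opening: 0.24
```

>>> play_rows([
  {"jaw": 1,"dx": 0,"dy": 0,"dz": 0,"yaw": 0},
  {"jaw": 1,"dx": 0,"dy": 0,"dz": 0,"yaw": 0},
  {"jaw": 1,"dx": 0,"dy": 0,"dz": -0.02,"yaw": 0},
  {"jaw": 1,"dx": 0,"dy": 0,"dz": -0.03,"yaw": 0},
  {"jaw": 1,"dx": 0,"dy": 0,"dz": -0.04,"yaw": 0},
])

```text
clock: 4.25
tool_pos: [0.4922, -0.4305, 0.1157]
eef_rot: [0.985, 0.173, -0.003, 0.003]
contact_force: [-0.0, 0.3, -2.2]
opening: 0.238
```

>>> play_rows([
  {"jaw": 1,"dx": 0,"dy": 0,"dz": -0.04,"yaw": 0},
  {"jaw": 1,"dx": 0,"dy": 0,"dz": -0.04,"yaw": 0},
  {"jaw": 1,"dx": 0,"dy": 0,"dz": -0.03,"yaw": 0},
  {"jaw": 1,"dx": 0,"dy": 0,"dz": 0,"yaw": 0},
  {"jaw": 1,"dx": 0,"dy": 0,"dz": 0,"yaw": 0},
])

```text
clock: 4.75
tool_pos: [0.4929, -0.4298, 0.2331]
eef_rot: [0.985, 0.173, -0.001, 0.004]
contact_force: [-0.0, 0.1, -2.3]
opening: 0.239
```

```bash
python3 - <<'E'
from wr import *
go(.3755,.2965,.23)
shot('w3.png')
E
```

```text
pos [ 0.4929 -0.4298  0.2331] xang 19.9 tilt 0.51 clock 4.75 q [ 0.72  0.73 -0.15  1.48  0.13  0.93 -0.69] F [-0.   0.1 -2.3] open 0.239
tool d [ 0.1373 -0.7228 -0.0033] rows [ 2.75 14.46  0.07]
```

View pics/w3.png

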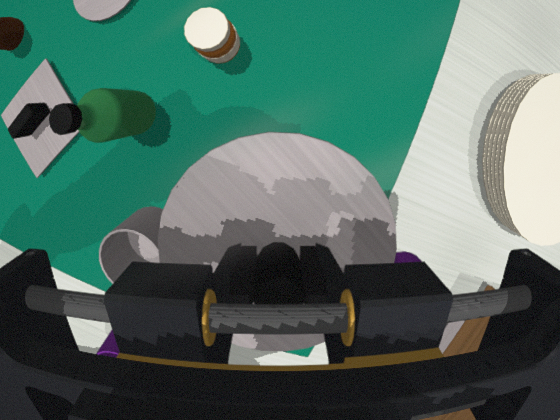

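>>> play_rows([
  {"jaw": 1,"dx": 0.008,"dy": -0.04,"dz": 0,"yaw": 0},
  {"jaw": 1,"dx": 0.008,"dy": -0.045,"dz": 0,"yaw": 0},
  {"jaw": 1,"dx": 0.008,"dy": -0.045,"dz": 0,"yaw": 0},
  {"jaw": 1,"dx": 0.008,"dy": -0.045,"dz": 0,"yaw": 0},
  {"jaw": 1,"dx": 0.008,"dy": -0.045,"dz": 0,"yaw": 0},
])

```text
clock: 5.3
tool_pos: [0.4497, -0.2089, 0.221]
eef_rot: [0.986, 0.167, -0.007, 0.003]
contact_force: [1.0, 0.7, -2.1]
opening: 0.242
```

```bash
python3 go.py .3755 .2965 .23
```

```text
pos [ 0.4497 -0.2089  0.221 ] xang 19.2 tilt 0.84 clock 5.3 q [ 0.41  0.55 -0.12  1.96  0.12  0.64 -1.03] F [ 1.   0.7 -2.1] open 0.242
tool d [ 0.0958 -0.5017 -0.0119] rows [ 1.92 10.03  0.24]
```

>>> play_rows([
  {"jaw": 1,"dx": 0.008,"dy": -0.045,"dz": -0.006,"yaw": 0},
  {"jaw": 1,"dx": 0.008,"dy": -0.045,"dz": -0.006,"yaw": 0},
  {"jaw": 1,"dx": 0.008,"dy": -0.045,"dz": -0.004,"yaw": 0},
  {"jaw": 1,"dx": 0.01,"dy": -0.045,"dz": -0.004,"yaw": 0},
  {"jaw": 1,"dx": 0.01,"dy": -0.045,"dz": -0.004,"yaw": 0},
])

```text
clock: 5.8
tool_pos: [0.409, 0.027, 0.2375]
eef_rot: [0.986, 0.166, -0.015, 0.0]
contact_force: [2.0, 0.7, -1.2]
opening: 0.245
```

```bash
python3 go.py .3755 .2965 .23
```

```text
pos [0.409  0.027  0.2375] xang 19.1 tilt 1.76 clock 5.8 q [-0.11  0.44 -0.1   2.15  0.08  0.59 -1.5 ] F [ 2.   0.7 -1.2] open 0.245
tool d [ 0.0567 -0.2656  0.0071] rows [1.13 5.31 0.14]
```

>>> play_rows([
  {"jaw": 1,"dx": 0.01,"dy": -0.045,"dz": 0,"yaw": 0},
  {"jaw": 1,"dx": 0.012,"dy": -0.045,"dz": 0,"yaw": 0},
  {"jaw": 1,"dx": 0.012,"dy": -0.04,"dz": 0,"yaw": 0},
  {"jaw": 1,"dx": 0.01,"dy": -0.03,"dz": 0,"yaw": 0},
  {"jaw": 1,"dx": 0.01,"dy": -0.02,"dz": 0,"yaw": 0},
])

```text
clock: 6.3
tool_pos: [0.3934, 0.2245, 0.2304]
eef_rot: [0.985, 0.169, -0.022, 0.001]
contact_force: [-0.1, -0.9, -1.7]
opening: 0.24
```

```bash
python3 go.py .3755 .2965 .23
```

```text
pos [0.3934 0.2245 0.2304] xang 19.5 tilt 2.53 clock 6.3 q [-0.55  0.5  -0.09  2.04  0.04  0.64 -1.89] F [-0.1 -0.9 -1.7] open 0.24
tool d [ 0.0072 -0.0739  0.0005] rows [0.14 1.48 0.01]
```

>>> play_rows([
  {"jaw": 1,"dx": 0.002,"dy": -0.025,"dz": 0,"yaw": 0},
  {"jaw": 1,"dx": 0.002,"dy": -0.02,"dz": 0,"yaw": 0},
  {"jaw": 1,"dx": 0.0,"dy": -0.015,"dz": 0,"yaw": 0},
  {"jaw": 1,"dx": 0.0,"dy": -0.005,"dz": 0,"yaw": 0},
  {"jaw": 1,"dx": 0.0,"dy": 0,"dz": 0,"yaw": 0},
])

```text
clock: 6.8
tool_pos: [0.3703, 0.2912, 0.2231]
eef_rot: [0.984, 0.173, -0.028, 0.004]
contact_force: [0.4, -0.5, -1.5]
opening: 0.244
```

```bash
python3 - <<'E'
from wr import *
go(.3755,.2965,.105)
s,st=shot('w4.png')
s=snap('scene','s4.png')
cv2.imwrite('pics/s4c.png',cv2.resize(s['frame'][120:300,250:500,::-1],None,fx=3,fy=3))
E
```

```text
pos [0.3703 0.2912 0.2231] xang 20.0 tilt 3.25 clock 6.8 q [-0.69  0.54 -0.09  1.99  0.03  0.67 -2.02] F [ 0.4 -0.5 -1.5] open 0.244
tool d [ 0.0134 -0.003   0.1175] rows [0.27 0.06 2.35]
```

View pics/w4.png

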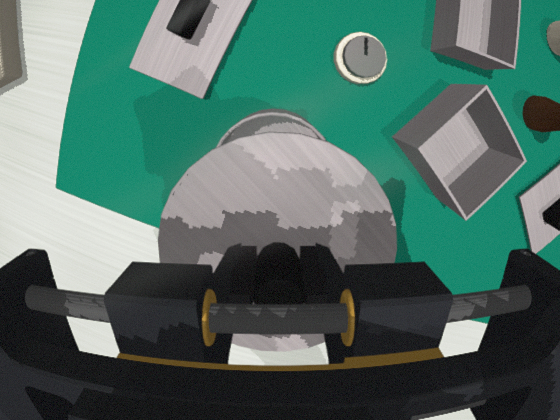

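View pics/s4c.png

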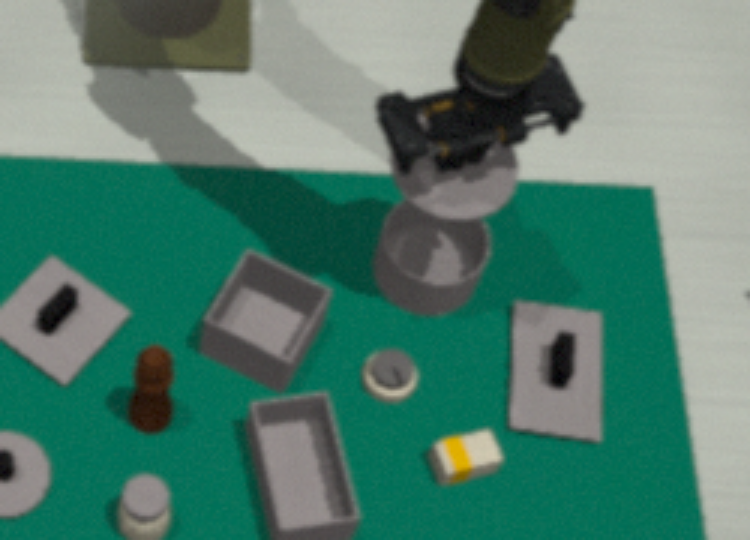

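>>> play_rows([
  {"jaw": 1,"dx": 0.006,"dy": -0.001,"dz": 0.015,"yaw": 0},
  {"jaw": 1,"dx": 0.004,"dy": -0.001,"dz": 0.025,"yaw": 0},
  {"jaw": 1,"dx": 0.0,"dy": 0,"dz": 0.025,"yaw": 0},
  {"jaw": 1,"dx": 0.0,"dy": 0,"dz": 0.015,"yaw": 0},
  {"jaw": 1,"dx": 0.0,"dy": 0,"dz": 0,"yaw": 0},
])

```text
clock: 7.4
tool_pos: [0.3794, 0.288, 0.1408]
eef_rot: [0.986, 0.167, -0.026, 0.006]
contact_force: [-0.1, -0.1, -1.5]
opening: 0.243
```

```bash
python3 go.py .3755 .2965 .105
```

```text
pos [0.3794 0.288  0.1408] xang 19.3 tilt 3.1 clock 7.4 q [-0.69  0.68 -0.07  2.05  0.05  0.46 -2.03] F [-0.1 -0.1 -1.5] open 0.243
tool d [ 0.0011 -0.0094  0.0358] rows [0.02 0.19 0.72]
```

>>> play_rows([
  {"jaw": 1,"dx": 0.001,"dy": -0.007,"dz": 0.008,"yaw": 0},
  {"jaw": 1,"dx": 0.0,"dy": -0.003,"dz": 0.01,"yaw": 0},
  {"jaw": 1,"dx": 0.0,"dy": 0,"dz": 0.01,"yaw": 0},
  {"jaw": 1,"dx": 0.0,"dy": 0,"dz": 0.005,"yaw": 0},
  {"jaw": 1,"dx": 0.0,"dy": 0,"dz": 0,"yaw": 0},
])

```text
clock: 7.9
tool_pos: [0.3771, 0.2974, 0.1068]
eef_rot: [0.986, 0.166, -0.025, 0.005]
contact_force: [-1.3, -0.0, -1.5]
opening: 0.238
```

```bash
python3 - <<'E'
from wr import *
go(.3755,.2965,.091)
s,st=shot('w5.png')
E
```

```text
pos [0.3771 0.2974 0.1068] xang 19.1 tilt 2.9 clock 7.9 q [-0.72  0.75 -0.06  2.07  0.06  0.38 -2.05] F [-1.3 -0.  -1.5] open 0.238
tool d [-0.001   0.0004  0.0159] rows [0.02 0.01 0.32]
```

View pics/w5.png

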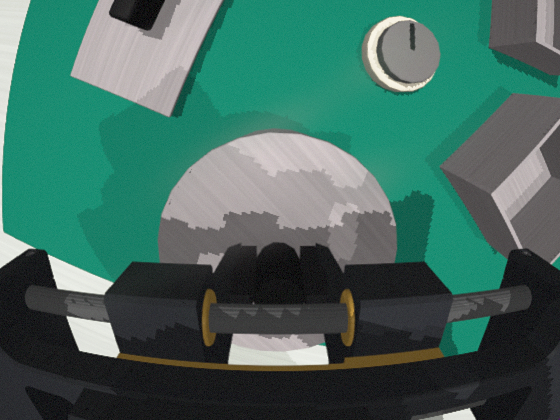

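The lid hides the pot squarely in the wrist view, so it is aligned. Lowering.

>>> play_rows([
  {"jaw": 1,"dx": -0.001,"dy": 0,"dz": 0.006,"yaw": 0},
  {"jaw": 1,"dx": 0.0,"dy": 0,"dz": 0.005,"yaw": 0},
  {"jaw": 1,"dx": 0.0,"dy": 0,"dz": 0.004,"yaw": 0},
  {"jaw": 1,"dx": 0.0,"dy": 0,"dz": 0.001,"yaw": 0},
  {"jaw": 1,"dx": 0.0,"dy": 0,"dz": 0,"yaw": 0},
])

```text
clock: 8.45
tool_pos: [0.3756, 0.2973, 0.091]
eef_rot: [0.986, 0.166, -0.024, 0.004]
contact_force: [-0.0, 0.9, 0.8]
opening: 0.242
```

```bash
python3 go.py .3755 .2965 .091
```

```text
pos [0.3756 0.2973 0.091 ] xang 19.1 tilt 2.8 clock 8.45 q [-0.72  0.78 -0.05  2.08  0.06  0.33 -2.05] F [-0.   0.9  0.8] open 0.242
tool d [-0.0003  0.0007 -0.    ] rows [0.01 0.01 0.  ]
```

>>> play_rows([
  {"jaw": 0.4,"dx": 0,"dy": 0,"dz": 0,"yaw": 0},
  {"jaw": 0.4,"dx": 0,"dy": 0,"dz": 0,"yaw": 0},
  {"jaw": 0.4,"dx": 0,"dy": 0,"dz": 0,"yaw": 0},
  {"jaw": 0.4,"dx": 0,"dy": 0,"dz": 0,"yaw": 0},
  {"jaw": 0.4,"dx": 0,"dy": 0,"dz": 0,"yaw": 0},
])

```text
clock: 8.95
tool_pos: [0.3766, 0.2976, 0.0915]
eef_rot: [0.986, 0.166, -0.023, 0.004]
contact_force: [-0.0, 1.0, -0.4]
opening: 0.6
```

>>> play_rows([
  {"jaw": 0,"dx": 0,"dy": 0,"dz": -0.02,"yaw": 0},
  {"jaw": 0,"dx": 0,"dy": 0,"dz": -0.04,"yaw": 0},
  {"jaw": 0,"dx": 0,"dy": 0,"dz": -0.04,"yaw": 0},
  {"jaw": 0,"dx": 0,"dy": 0,"dz": -0.02,"yaw": 0},
  {"jaw": 0,"dx": 0,"dy": 0,"dz": 0,"yaw": 0},
])

```text
clock: 9.45
tool_pos: [0.3817, 0.2992, 0.2148]
eef_rot: [0.986, 0.166, -0.024, 0.005]
contact_force: [0.1, 0.6, -1.4]
opening: 0.998
```

```bash
python3 - <<'E'
from wr import *
from meas import *
go(.4975,.427,.15,172.8)
s,st=shot('w6.png')
c,t=wcloud(s,st)
p=sel(c,(.3755,.2965),.08,.075,.09);h=sel(c,(.3755,.2965),.03,.112,.13);print('LR lid',len(p),rect(p),len(h),rect(h))
h=sel(c,(.4975,.427),.04,.055,.07);print('OB handle',len(h),rect(h) if len(h) else 0)
i=(np.hypot(c[...,0]-.3755,c[...,1]-.2965)<.06)&(c[...,2]>.07)&(c[...,2]<.1)
P=c[i];A=np.c_[P[:,:2]-[.3755,.2965],np.ones(len(P))];print(np.linalg.lstsq(A,P[:,2],rcond=None)[0])
E
```

```text
pos [0.3817 0.2992 0.2148] xang 19.1 tilt 2.82 clock 9.45 q [-0.7   0.56 -0.08  1.97  0.03  0.66 -2.03] F [ 0.1  0.6 -1.4] open 0.998
tool d [ 0.1543 -0.083   0.0572] rows [3.09 1.66 1.14]
yaw 0.459 deg 26.3
d after yaw: dx 0.0989 dy -0.1414
LR lid 14693 [374.1 297.2 128.6 128.5  15.8] 666 [374.6 297.6  20.8  20.7  16.6]
OB handle 1037 [496.  430.2  50.1  19.2 173.8]
[-0.00050244 -0.00124375  0.08502518]
```

View pics/w6.png

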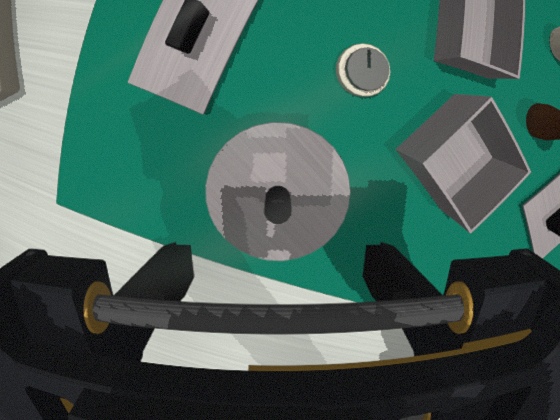

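The large lid is seated: centre (0.3745, 0.2975), level, plate at the expected height. Next is the oblong lid.

>>> play_rows([
  {"jaw": 0,"dx": 0.02,"dy": -0.02,"dz": 0,"yaw": 0.14},
  {"jaw": 0,"dx": 0.02,"dy": -0.02,"dz": 0,"yaw": 0.14},
  {"jaw": 0,"dx": 0.02,"dy": -0.02,"dz": 0,"yaw": 0.14},
  {"jaw": 0,"dx": 0.015,"dy": -0.02,"dz": 0,"yaw": 0.03},
  {"jaw": 0,"dx": 0,"dy": 0,"dz": 0,"yaw": 0},
])

```text
clock: 10.0
tool_pos: [0.4433, 0.3855, 0.201]
eef_rot: [0.997, -0.068, -0.027, 0.016]
contact_force: [-0.5, -0.2, -0.4]
opening: 1.007
```

```bash
python3 go.py .4965 .4285 .12 173.2
```

```text
pos [0.4433 0.3855 0.201 ] xang -7.8 tilt 3.64 clock 10.0 q [-0.83  0.71  0.08  1.67 -0.1   0.83 -2.41] F [-0.5 -0.2 -0.4] open 1.007
tool d [ 0.051  -0.0527  0.0766] rows [1.02 1.05 1.53]
yaw -0.018 deg -1.0
d after yaw: dx 0.0477 dy -0.0490
```

>>> play_rows([
  {"jaw": 0,"dx": 0.02,"dy": -0.02,"dz": 0.01,"yaw": -0.018},
  {"jaw": 0,"dx": 0.02,"dy": -0.02,"dz": 0.02,"yaw": 0},
  {"jaw": 0,"dx": 0.008,"dy": -0.008,"dz": 0.02,"yaw": 0},
  {"jaw": 0,"dx": 0,"dy": 0,"dz": 0.02,"yaw": 0},
  {"jaw": 0,"dx": 0,"dy": 0,"dz": 0,"yaw": 0},
])

```text
clock: 10.5
tool_pos: [0.488, 0.4195, 0.1163]
eef_rot: [0.998, -0.057, -0.033, 0.023]
contact_force: [-0.7, -0.5, -0.6]
opening: 1.0
```

```bash
python3 - <<'E'
from wr import *
from meas import *
go(.4965,.4285,.031,173.2)
s,st=shot('w7.png')
c,t=wcloud(s,st)
p=sel(c,(.4965,.4285),.1,.02,.028);h=sel(c,(.4965,.4285),.04,.055,.07);print('OB',rect(p),len(h),rect(h))
E
```

```text
pos [0.488  0.4195 0.1163] xang -6.6 tilt 4.6 clock 10.5 q [-0.81  0.9   0.06  1.53 -0.09  0.8  -2.38] F [-0.7 -0.5 -0.6] open 1.0
tool d [ 0.0128 -0.014   0.084 ] rows [0.26 0.28 1.68]
yaw 0.003 deg 0.2
d after yaw: dx 0.0074 dy -0.0099
OB [496.2 430.5 154.5  94.9 173.6] 1998 [497.2 430.4  49.6  17.5 173.4]
```

View pics/w7.png

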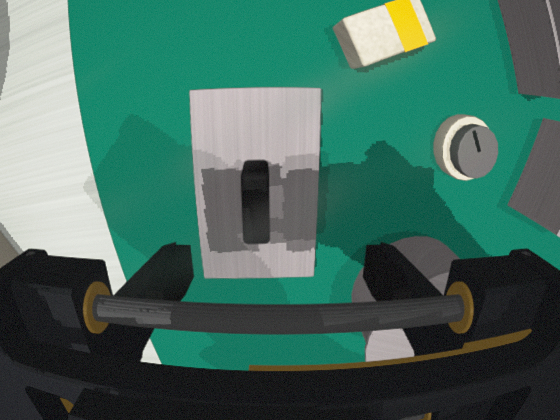

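>>> play_rows([
  {"jaw": 0,"dx": 0.008,"dy": -0.01,"dz": 0,"yaw": 0},
  {"jaw": 0,"dx": 0.002,"dy": -0.003,"dz": 0.01,"yaw": 0},
  {"jaw": 0,"dx": 0,"dy": 0,"dz": 0.015,"yaw": 0},
  {"jaw": 0,"dx": 0,"dy": 0,"dz": 0.015,"yaw": 0},
  {"jaw": 0,"dx": 0,"dy": 0,"dz": 0.005,"yaw": 0},
])

```text
clock: 11.05
tool_pos: [0.4961, 0.428, 0.0708]
eef_rot: [0.998, -0.057, -0.032, 0.022]
contact_force: [-0.1, 0.5, 0.1]
opening: 1.002
```

```bash
python3 go.py .4968 .43 .031 173.2
```

```text
pos [0.4961 0.428  0.0708] xang -6.6 tilt 4.49 clock 11.05 q [-0.8   0.97  0.06  1.5  -0.1   0.75 -2.38] F [-0.1  0.5  0.1] open 1.002
tool d [ 0.003  -0.0039  0.0395] rows [0.06 0.08 0.79]
yaw 0.003 deg 0.2
d after yaw: dx 0.0005 dy -0.0020
```

>>> play_rows([
  {"jaw": 0,"dx": 0.003,"dy": -0.003,"dz": 0.012,"yaw": 0},
  {"jaw": 0,"dx": 0.0,"dy": 0,"dz": 0.012,"yaw": 0},
  {"jaw": 0,"dx": 0,"dy": 0,"dz": 0.01,"yaw": 0},
  {"jaw": 0,"dx": 0,"dy": 0,"dz": 0.004,"yaw": 0},
  {"jaw": 0,"dx": 0,"dy": 0,"dz": 0,"yaw": 0},
])

```text
clock: 11.55
tool_pos: [0.4956, 0.428, 0.0275]
eef_rot: [0.998, -0.057, -0.033, 0.023]
contact_force: [-0.3, 0.0, 0.9]
opening: 0.998
```

```bash
python3 go.py .4968 .43 .031 173.2
```

```text
pos [0.4956 0.428  0.0275] xang -6.7 tilt 4.67 clock 11.55 q [-0.8   1.03  0.05  1.51 -0.1   0.68 -2.38] F [-0.3  0.   0.9] open 0.998
tool d [ 0.0008 -0.002  -0.0037] rows [0.02 0.04 0.07]
yaw 0.003 deg 0.1
d after yaw: dx 0.0010 dy -0.0021
```

>>> play_rows([
  {"jaw": 0,"dx": 0.0,"dy": -0.002,"dz": -0.004,"yaw": 0},
  {"jaw": 1,"dx": 0,"dy": 0,"dz": 0,"yaw": 0},
  {"jaw": 1,"dx": 0,"dy": 0,"dz": 0,"yaw": 0},
  {"jaw": 1,"dx": 0,"dy": 0,"dz": 0,"yaw": 0},
  {"jaw": 1,"dx": 0,"dy": 0,"dz": 0,"yaw": 0},
])

```text
clock: 12.05
tool_pos: [0.4973, 0.4314, 0.0336]
eef_rot: [0.998, -0.057, -0.032, 0.022]
contact_force: [-0.1, -0.6, -0.1]
opening: 0.66
```

>>> play_rows([
  {"jaw": 1,"dx": 0,"dy": 0,"dz": 0,"yaw": 0},
  {"jaw": 1,"dx": 0,"dy": 0,"dz": 0,"yaw": 0},
  {"jaw": 1,"dx": 0,"dy": 0,"dz": 0,"yaw": 0},
  {"jaw": 1,"dx": 0,"dy": 0,"dz": 0,"yaw": 0},
  {"jaw": 1,"dx": 0,"dy": 0,"dz": 0,"yaw": 0},
])

```text
clock: 12.55
tool_pos: [0.4973, 0.4311, 0.0338]
eef_rot: [0.998, -0.057, -0.032, 0.022]
contact_force: [0.6, -1.3, 4.2]
opening: 0.207
```

>>> play_rows([
  {"jaw": 1,"dx": 0,"dy": 0,"dz": 0,"yaw": 0},
  {"jaw": 1,"dx": 0,"dy": 0,"dz": 0,"yaw": 0},
  {"jaw": 1,"dx": 0,"dy": 0,"dz": 0,"yaw": 0},
  {"jaw": 1,"dx": 0,"dy": 0,"dz": -0.01,"yaw": 0},
  {"jaw": 1,"dx": 0,"dy": 0,"dz": -0.02,"yaw": 0},
])

```text
clock: 13.05
tool_pos: [0.4971, 0.4308, 0.062]
eef_rot: [0.997, -0.057, -0.035, 0.025]
contact_force: [0.5, 0.8, -2.1]
opening: 0.206
```

```bash
python3 go.py .638 .151 .23 12.3
```

```text
pos [0.4971 0.4308 0.062 ] xang -6.7 tilt 4.86 clock 13.05 q [-0.8   0.99  0.06  1.49 -0.1   0.75 -2.38] F [ 0.5  0.8 -2.1] open 0.206
tool d [ 0.1608  0.2707 -0.1649] rows [3.22 5.41 3.3 ]
yaw -0.331 deg -19.0
d after yaw: dx 0.0780 dy 0.3034
```

>>> play_rows([
  {"jaw": 1,"dx": 0,"dy": 0,"dz": -0.03,"yaw": 0},
  {"jaw": 1,"dx": 0,"dy": 0,"dz": -0.03,"yaw": 0},
  {"jaw": 1,"dx": 0,"dy": 0,"dz": -0.03,"yaw": 0},
  {"jaw": 1,"dx": 0,"dy": 0,"dz": -0.02,"yaw": 0},
  {"jaw": 1,"dx": 0,"dy": 0,"dz": 0,"yaw": 0},
])

```text
clock: 13.55
tool_pos: [0.5061, 0.4358, 0.1791]
eef_rot: [0.998, -0.057, -0.034, 0.024]
contact_force: [0.5, 0.2, -1.5]
opening: 0.204
```

>>> play_rows([
  {"jaw": 1,"dx": 0,"dy": 0,"dz": 0,"yaw": -0.06},
  {"jaw": 1,"dx": 0,"dy": 0,"dz": 0,"yaw": -0.09},
  {"jaw": 1,"dx": 0,"dy": 0,"dz": 0,"yaw": -0.09},
  {"jaw": 1,"dx": 0,"dy": 0,"dz": 0,"yaw": -0.06},
  {"jaw": 1,"dx": 0,"dy": 0,"dz": 0,"yaw": 0},
])

```text
clock: 14.05
tool_pos: [0.5034, 0.4334, 0.1749]
eef_rot: [0.994, 0.098, -0.04, 0.021]
contact_force: [-0.4, 0.4, -1.7]
opening: 0.202
```

```bash
python3 go.py .638 .151 .21 12.3
```

```text
pos [0.5034 0.4334 0.1749] xang 11.2 tilt 5.14 clock 14.05 q [-0.77  0.85 -0.01  1.4  -0.01  0.98 -2.14] F [-0.4  0.4 -1.7] open 0.202
tool d [ 0.0739  0.3044 -0.0311] rows [1.48 6.09 0.62]
yaw -0.019 deg -1.1
d after yaw: dx 0.0713 dy 0.3046
```

>>> play_rows([
  {"jaw": 1,"dx": 0.007,"dy": 0.03,"dz": -0.007,"yaw": -0.01},
  {"jaw": 1,"dx": 0.007,"dy": 0.035,"dz": -0.007,"yaw": -0.01},
  {"jaw": 1,"dx": 0.008,"dy": 0.035,"dz": -0.007,"yaw": 0},
  {"jaw": 1,"dx": 0.008,"dy": 0.035,"dz": -0.007,"yaw": 0},
  {"jaw": 1,"dx": 0.008,"dy": 0.035,"dz": -0.005,"yaw": 0},
])

```text
clock: 14.55
tool_pos: [0.5731, 0.2791, 0.2041]
eef_rot: [0.992, 0.112, -0.046, 0.02]
contact_force: [-0.6, 0.6, -1.4]
opening: 0.205
```

```bash
python3 go.py .638 .151 .20 12.3
```

```text
pos [0.5731 0.2791 0.2041] xang 12.8 tilt 5.74 clock 14.55 q [-0.51  0.79 -0.03  1.46  0.02  1.   -1.89] F [-0.6  0.6 -1.4] open 0.205
tool d [0.0352 0.1392 0.0049] rows [0.7  2.78 0.1 ]
yaw 0.008 deg 0.5
d after yaw: dx 0.0361 dy 0.1390
```

>>> play_rows([
  {"jaw": 1,"dx": 0.007,"dy": 0.03,"dz": 0,"yaw": 0},
  {"jaw": 1,"dx": 0.007,"dy": 0.03,"dz": 0,"yaw": 0.008},
  {"jaw": 1,"dx": 0.008,"dy": 0.03,"dz": 0,"yaw": 0},
  {"jaw": 1,"dx": 0.006,"dy": 0.02,"dz": 0,"yaw": 0},
  {"jaw": 1,"dx": 0.0,"dy": 0.0,"dz": 0,"yaw": 0},
])

```text
clock: 15.05
tool_pos: [0.6267, 0.1639, 0.2018]
eef_rot: [0.994, 0.098, -0.048, 0.024]
contact_force: [0.1, -0.6, -1.5]
opening: 0.205
```

```bash
python3 - <<'E'
from wr import *
from meas import *
go(.638,.151,.1,12.3)
s,st=shot('w8.png')
E
```

```text
pos [0.6267 0.1639 0.2018] xang 11.2 tilt 6.12 clock 15.05 q [-0.33  0.81 -0.02  1.42  0.05  1.02 -1.74] F [ 0.1 -0.6 -1.5] open 0.205
tool d [0.0186 0.0109 0.101 ] rows [0.37 0.22 2.02]
yaw -0.019 deg -1.1
d after yaw: dx 0.0083 dy 0.0150
```

View pics/w8.png

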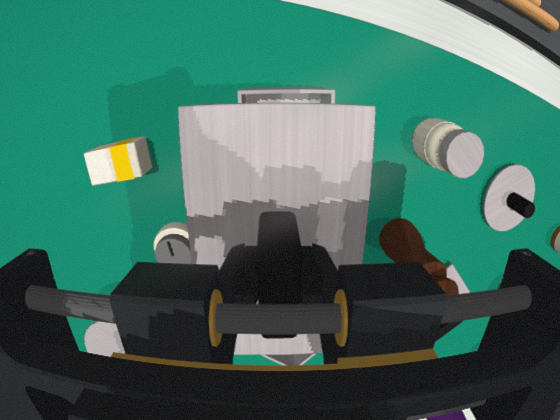

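>>> play_rows([
  {"jaw": 1,"dx": 0.008,"dy": 0.007,"dz": 0.01,"yaw": -0.019},
  {"jaw": 1,"dx": 0.006,"dy": 0.004,"dz": 0.02,"yaw": 0},
  {"jaw": 1,"dx": 0.0,"dy": 0,"dz": 0.02,"yaw": 0},
  {"jaw": 1,"dx": 0.0,"dy": 0,"dz": 0.015,"yaw": 0},
  {"jaw": 1,"dx": 0.0,"dy": 0.0,"dz": 0,"yaw": 0},
])

```text
clock: 15.6
tool_pos: [0.633, 0.1642, 0.13]
eef_rot: [0.992, 0.116, -0.05, 0.019]
contact_force: [-0.7, 0.5, -1.6]
opening: 0.203
```

```bash
python3 go.py .638 .151 .1 12.3
```

```text
pos [0.633  0.1642 0.13  ] xang 13.2 tilt 6.16 clock 15.6 q [-0.31  0.9  -0.04  1.45  0.06  0.9  -1.71] F [-0.7  0.5 -1.6] open 0.203
tool d [0.005  0.0132 0.03  ] rows [0.1  0.26 0.6 ]
yaw 0.016 deg 0.9
d after yaw: dx 0.0021 dy 0.0140
```

>>> play_rows([
  {"jaw": 1,"dx": 0.004,"dy": 0.011,"dz": 0.008,"yaw": 0.015},
  {"jaw": 1,"dx": 0.0,"dy": 0.003,"dz": 0.008,"yaw": 0},
  {"jaw": 1,"dx": 0.0,"dy": 0,"dz": 0.006,"yaw": 0},
  {"jaw": 1,"dx": 0.0,"dy": 0,"dz": 0.004,"yaw": 0},
  {"jaw": 1,"dx": 0.0,"dy": 0.0,"dz": 0,"yaw": 0},
])

```text
clock: 16.1
tool_pos: [0.6386, 0.1518, 0.1025]
eef_rot: [0.993, 0.109, -0.049, 0.019]
contact_force: [0.1, 1.3, -1.2]
opening: 0.201
```

```bash
python3 go.py .638 .151 .084 12.3
```

```text
pos [0.6386 0.1518 0.1025] xang 12.5 tilt 6.03 clock 16.1 q [-0.3   0.94 -0.03  1.46  0.06  0.85 -1.71] F [ 0.1  1.3 -1.2] open 0.201
tool d [0.0012 0.0001 0.0184] rows [0.02 0.   0.37]
yaw 0.003 deg 0.2
d after yaw: dx -0.0007 dy 0.0006
```

>>> play_rows([
  {"jaw": 1,"dx": 0.001,"dy": 0,"dz": 0.007,"yaw": 0},
  {"jaw": 1,"dx": 0.0,"dy": 0,"dz": 0.006,"yaw": 0},
  {"jaw": 1,"dx": 0.0,"dy": 0,"dz": 0.005,"yaw": 0},
  {"jaw": 1,"dx": 0.0,"dy": 0,"dz": 0.002,"yaw": 0},
  {"jaw": 1,"dx": 0.0,"dy": 0.0,"dz": 0,"yaw": 0},
])

```text
clock: 16.6
tool_pos: [0.6388, 0.1517, 0.0846]
eef_rot: [0.993, 0.109, -0.047, 0.019]
contact_force: [-0.4, -0.5, 0.3]
opening: 0.204
```

```bash
python3 go.py .638 .151 .084 12.3
```

```text
pos [0.6388 0.1517 0.0846] xang 12.5 tilt 5.84 clock 16.6 q [-0.3   0.96 -0.03  1.47  0.06  0.82 -1.71] F [-0.4 -0.5  0.3] open 0.204
tool d [-0.0009  0.0005  0.0007] rows [0.02 0.01 0.01]
yaw 0.003 deg 0.2
d after yaw: dx -0.0009 dy 0.0005
```

Force unloaded at the expected height, so release.

>>> play_rows([
  {"jaw": 0.4,"dx": 0,"dy": 0,"dz": 0,"yaw": 0},
  {"jaw": 0.4,"dx": 0,"dy": 0,"dz": 0,"yaw": 0},
  {"jaw": 0.4,"dx": 0,"dy": 0,"dz": 0,"yaw": 0},
  {"jaw": 0.4,"dx": 0,"dy": 0,"dz": 0,"yaw": 0},
  {"jaw": 0.4,"dx": 0,"dy": 0,"dz": 0,"yaw": 0},
])

```text
clock: 17.1
tool_pos: [0.6394, 0.1519, 0.0845]
eef_rot: [0.993, 0.109, -0.047, 0.018]
contact_force: [0.1, 0.4, 0.5]
opening: 0.6
```

>>> play_rows([
  {"jaw": 0.3,"dx": 0,"dy": 0,"dz": -0.02,"yaw": 0},
  {"jaw": 0.3,"dx": 0,"dy": 0,"dz": -0.04,"yaw": 0},
  {"jaw": 0,"dx": 0,"dy": 0,"dz": -0.04,"yaw": 0},
  {"jaw": 0,"dx": 0,"dy": 0,"dz": -0.02,"yaw": 0},
  {"jaw": 0,"dx": 0,"dy": 0,"dz": 0,"yaw": 0},
])

```text
clock: 17.6
tool_pos: [0.6493, 0.1573, 0.2059]
eef_rot: [0.993, 0.109, -0.049, 0.019]
contact_force: [-0.3, 0.0, 0.4]
opening: 0.95
```

```bash
python3 - <<'E'
from wr import *
from meas import *
go(.651,-.1525,.22)
s,st=shot('w9.png')
c,t=wcloud(s,st)
p=sel(c,(.638,.151),.1,.065,.082);h=sel(c,(.638,.151),.04,.1,.12);print('OB lid',len(p),rect(p),len(h),rect(h))
i=(np.hypot(c[...,0]-.638,c[...,1]-.151)<.045)&(c[...,2]>.06)&(c[...,2]<.09)
P=c[i];A=np.c_[P[:,:2]-[.638,.151],np.ones(len(P))];print(np.linalg.lstsq(A,P[:,2],rcond=None)[0])
for n in['top','scene']:
    c=cloud(snap(n)); h=sel(c,(.638,.151),.04,.1,.12);print(n,len(h),rect(h) if len(h) else 0)
E
```

```text
pos [0.6493 0.1573 0.2059] xang 12.5 tilt 6.02 clock 17.6 q [-0.3   0.83 -0.03  1.34  0.05  1.07 -1.7 ] F [-0.3  0.   0.4] open 0.95
tool d [-0.0666  0.3029  0.0007] rows [1.33 6.06 0.01]
OB lid 15269 [638.3 151.7 154.6  94.6  13. ] 1453 [638.9 152.1  49.7  17.7  12.1]
[0.00325302 0.00040291 0.07503979]
top 73 [637.3 149.2  50.2  17.9  13.3]
scene 112 [640.2 151.4  49.5  21.1  13.8]
```

View pics/w9.png

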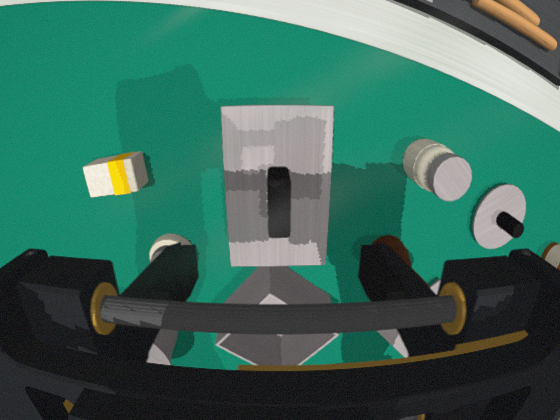

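Oblong lid seated, level. Next, the small round lid.

>>> play_rows([
  {"jaw": 0,"dx": -0.009,"dy": 0.04,"dz": 0,"yaw": 0},
  {"jaw": 0,"dx": -0.009,"dy": 0.04,"dz": 0,"yaw": 0},
  {"jaw": 0,"dx": -0.009,"dy": 0.04,"dz": 0,"yaw": 0},
  {"jaw": 0,"dx": -0.009,"dy": 0.04,"dz": 0,"yaw": 0},
  {"jaw": 0,"dx": -0.009,"dy": 0.04,"dz": 0,"yaw": 0},
])

```text
clock: 18.25
tool_pos: [0.6408, -0.0438, 0.1998]
eef_rot: [0.991, 0.118, -0.063, 0.016]
contact_force: [0.5, 0.6, -0.2]
opening: 0.998
```

```bash
python3 go.py .651 -.1525 .15
```

```text
pos [ 0.6408 -0.0438  0.1998] xang 13.5 tilt 7.4 clock 18.25 q [-0.    0.81 -0.05  1.43  0.09  1.03 -1.42] F [ 0.5  0.6 -0.2] open 0.998
tool d [-0.009   0.1072  0.0532] rows [0.18 2.14 1.06]
```

>>> play_rows([
  {"jaw": 0,"dx": -0.002,"dy": 0.02,"dz": 0,"yaw": 0},
  {"jaw": 0,"dx": -0.002,"dy": 0.02,"dz": 0,"yaw": 0},
  {"jaw": 0,"dx": -0.002,"dy": 0.02,"dz": 0,"yaw": 0},
  {"jaw": 0,"dx": -0.002,"dy": 0.02,"dz": 0,"yaw": 0},
  {"jaw": 0,"dx": 0,"dy": 0,"dz": 0,"yaw": 0},
])

```text
clock: 18.75
tool_pos: [0.6432, -0.1379, 0.1914]
eef_rot: [0.991, 0.112, -0.074, 0.017]
contact_force: [-0.2, -1.0, -0.8]
opening: 0.997
```

```bash
python3 go.py .651 -.1525 .15
```

```text
pos [ 0.6432 -0.1379  0.1914] xang 12.8 tilt 8.66 clock 18.75 q [ 0.13  0.85 -0.04  1.36  0.11  1.07 -1.3 ] F [-0.2 -1.  -0.8] open 0.997
tool d [0.0105 0.0153 0.0406] rows [0.21 0.31 0.81]
```

>>> play_rows([
  {"jaw": 0,"dx": 0.01,"dy": 0.014,"dz": 0.035,"yaw": 0},
  {"jaw": 0,"dx": 0,"dy": 0,"dz": 0,"yaw": 0},
  {"jaw": 0,"dx": 0,"dy": 0,"dz": 0,"yaw": 0},
  {"jaw": 0,"dx": 0,"dy": 0,"dz": 0,"yaw": 0},
  {"jaw": 0,"dx": 0,"dy": 0,"dz": 0,"yaw": 0},
])

```text
clock: 19.25
tool_pos: [0.6492, -0.1439, 0.1522]
eef_rot: [0.99, 0.114, -0.076, 0.014]
contact_force: [-0.1, -0.1, -0.2]
opening: 1.003
```

```bash
python3 - <<'E'
from wr import *
from meas import *
go(.651,-.1525,.031)
s,st=shot('w10.png')
c,t=wcloud(s,st)
p=sel(c,(.651,-.1525),.1,.02,.028);h=sel(c,(.651,-.1525),.04,.055,.07);print('SR',rect(p),len(h),rect(h))
E
```

```text
pos [ 0.6492 -0.1439  0.1522] xang 13.1 tilt 8.86 clock 19.25 q [ 0.14  0.9  -0.04  1.36  0.11  1.02 -1.29] F [-0.1 -0.1 -0.2] open 1.003
tool d [0.0185 0.0076 0.1199] rows [0.37 0.15 2.4 ]
SR [ 650.6 -150.8   93.2   92.7   40.6] 685 [ 651.4 -150.1   21.    20.8   50.2]
```

View pics/w10.png

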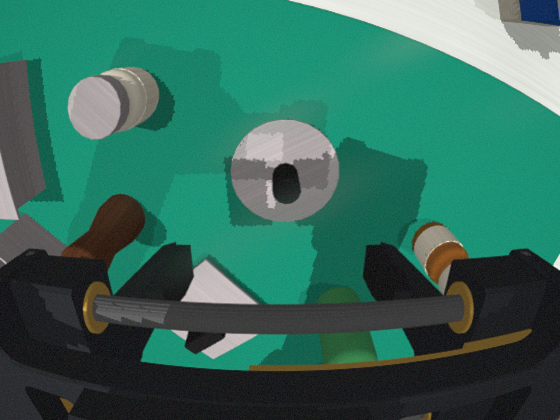

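>>> play_rows([
  {"jaw": 0,"dx": 0.014,"dy": 0.008,"dz": 0.04,"yaw": 0},
  {"jaw": 0,"dx": 0,"dy": 0,"dz": 0.035,"yaw": 0},
  {"jaw": 0,"dx": 0,"dy": 0,"dz": 0,"yaw": 0},
  {"jaw": 0,"dx": 0,"dy": 0,"dz": 0,"yaw": 0},
  {"jaw": 0,"dx": 0,"dy": 0,"dz": 0,"yaw": 0},
])

```text
clock: 19.8
tool_pos: [0.6592, -0.1493, 0.0822]
eef_rot: [0.991, 0.116, -0.069, 0.015]
contact_force: [-0.5, -0.1, 0.2]
opening: 0.997
```

```bash
python3 go.py .648 -.152 .031
```

```text
pos [ 0.6592 -0.1493  0.0822] xang 13.3 tilt 8.14 clock 19.8 q [ 0.14  1.   -0.04  1.37  0.12  0.91 -1.3 ] F [-0.5 -0.1  0.2] open 0.997
tool d [-0.0042 -0.0006  0.0523] rows [0.08 0.01 1.05]
```

>>> play_rows([
  {"jaw": 0,"dx": -0.004,"dy": -0.001,"dz": 0.028,"yaw": 0},
  {"jaw": 0,"dx": 0,"dy": 0,"dz": 0.02,"yaw": 0},
  {"jaw": 0,"dx": 0,"dy": 0,"dz": 0,"yaw": 0},
  {"jaw": 0,"dx": 0,"dy": 0,"dz": 0,"yaw": 0},
  {"jaw": 0,"dx": 0,"dy": 0,"dz": 0,"yaw": 0},
])

```text
clock: 20.3
tool_pos: [0.6569, -0.1515, 0.0452]
eef_rot: [0.991, 0.116, -0.06, 0.017]
contact_force: [0.2, 1.0, -0.3]
opening: 1.002
```

```bash
python3 go.py .648 -.152 .031
```

```text
pos [ 0.6569 -0.1515  0.0452] xang 13.3 tilt 7.19 clock 20.3 q [ 0.15  1.04 -0.04  1.41  0.13  0.81 -1.31] F [ 0.2  1.  -0.3] open 1.002
tool d [-0.0069 -0.0018  0.0151] rows [0.14 0.04 0.3 ]
```

>>> play_rows([
  {"jaw": 0,"dx": -0.007,"dy": -0.001,"dz": 0.009,"yaw": 0},
  {"jaw": 0,"dx": 0,"dy": 0,"dz": 0.005,"yaw": 0},
  {"jaw": 0,"dx": 0,"dy": 0,"dz": 0,"yaw": 0},
  {"jaw": 0,"dx": 0,"dy": 0,"dz": 0,"yaw": 0},
  {"jaw": 0,"dx": 0,"dy": 0,"dz": 0,"yaw": 0},
])

```text
clock: 20.8
tool_pos: [0.6535, -0.1528, 0.0374]
eef_rot: [0.992, 0.116, -0.055, 0.018]
contact_force: [0.1, 0.5, 0.2]
opening: 1.001
```

```bash
python3 go.py .6485 -.152 .031
```

```text
pos [ 0.6535 -0.1528  0.0374] xang 13.3 tilt 6.65 clock 20.8 q [ 0.15  1.04 -0.04  1.43  0.13  0.77 -1.31] F [0.1 0.5 0.2] open 1.001
tool d [-0.0039 -0.0021  0.0069] rows [0.08 0.04 0.14]
```

>>> play_rows([
  {"jaw": 0,"dx": -0.004,"dy": -0.001,"dz": 0.006,"yaw": 0},
  {"jaw": 0.5,"dx": -0.002,"dy": 0,"dz": 0.002,"yaw": 0},
  {"jaw": 1,"dx": 0,"dy": 0,"dz": 0,"yaw": 0},
  {"jaw": 1,"dx": 0,"dy": 0,"dz": 0,"yaw": 0},
  {"jaw": 1,"dx": 0,"dy": 0,"dz": 0,"yaw": 0},
])

```text
clock: 21.3
tool_pos: [0.6463, -0.1536, 0.0297]
eef_rot: [0.992, 0.116, -0.055, 0.018]
contact_force: [0.1, 1.0, 0.5]
opening: 0.664
```

```bash
python3 go.py .6485 -.152 .031
```

```text
pos [ 0.6463 -0.1536  0.0297] xang 13.3 tilt 6.63 clock 21.3 q [ 0.15  1.04 -0.04  1.46  0.14  0.74 -1.31] F [0.1 1.  0.5] open 0.664
tool d [ 0.0023 -0.001  -0.0016] rows [0.05 0.02 0.03]
```

>>> play_rows([
  {"jaw": 1,"dx": 0.002,"dy": 0,"dz": 0,"yaw": 0},
  {"jaw": 1,"dx": 0,"dy": 0,"dz": 0,"yaw": 0},
  {"jaw": 1,"dx": 0,"dy": 0,"dz": 0,"yaw": 0},
  {"jaw": 1,"dx": 0,"dy": 0,"dz": 0,"yaw": 0},
  {"jaw": 1,"dx": 0,"dy": 0,"dz": 0,"yaw": 0},
])

```text
clock: 21.8
tool_pos: [0.6488, -0.153, 0.0296]
eef_rot: [0.992, 0.116, -0.055, 0.018]
contact_force: [0.7, 0.2, -0.1]
opening: 0.241
```

>>> play_rows([
  {"jaw": 1,"dx": 0,"dy": 0,"dz": 0,"yaw": 0},
  {"jaw": 1,"dx": 0,"dy": 0,"dz": 0,"yaw": 0},
  {"jaw": 1,"dx": 0,"dy": 0,"dz": 0,"yaw": 0},
  {"jaw": 1,"dx": 0,"dy": 0,"dz": -0.04,"yaw": 0},
  {"jaw": 1,"dx": 0,"dy": 0,"dz": -0.04,"yaw": 0},
])

```text
clock: 22.3
tool_pos: [0.6519, -0.1486, 0.1044]
eef_rot: [0.991, 0.116, -0.062, 0.016]
contact_force: [-0.3, 0.1, -0.6]
opening: 0.242
```

>>> play_rows([
  {"jaw": 1,"dx": 0,"dy": 0,"dz": -0.045,"yaw": 0},
  {"jaw": 1,"dx": 0,"dy": 0,"dz": -0.045,"yaw": 0},
  {"jaw": 1,"dx": 0,"dy": 0,"dz": 0,"yaw": 0},
  {"jaw": 1,"dx": 0,"dy": 0,"dz": 0,"yaw": 0},
  {"jaw": 1,"dx": 0,"dy": 0,"dz": 0,"yaw": 0},
])

```text
clock: 22.8
tool_pos: [0.6648, -0.1444, 0.2011]
eef_rot: [0.991, 0.116, -0.058, 0.017]
contact_force: [-1.5, -0.6, -0.3]
opening: 0.244
```

```bash
python3 - <<'E'
from wr import *
go(.366,-.310,.23)
shot('w11.png')
E
```

```text
pos [ 0.6648 -0.1444  0.2011] xang 13.3 tilt 6.96 clock 22.8 q [ 0.14  0.85 -0.05  1.3   0.11  1.09 -1.28] F [-1.5 -0.6 -0.3] open 0.244
tool d [-0.3301  0.0921  0.0125] rows [6.6  1.84 0.25]
```

View pics/w11.png

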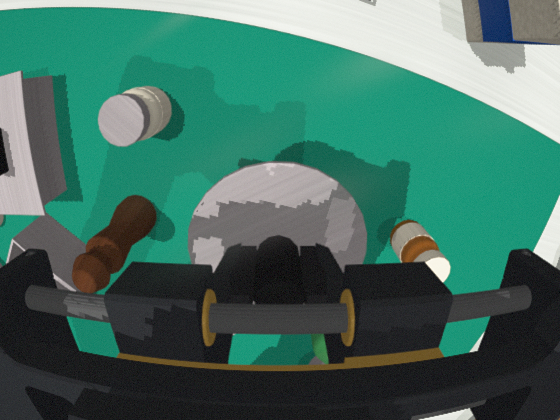

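>>> play_rows([
  {"jaw": 1,"dx": -0.01,"dy": 0,"dz": -0.035,"yaw": 0},
  {"jaw": 1,"dx": -0.04,"dy": 0.012,"dz": 0,"yaw": 0},
  {"jaw": 1,"dx": -0.045,"dy": 0.013,"dz": 0,"yaw": 0},
  {"jaw": 1,"dx": 0,"dy": 0,"dz": 0,"yaw": 0},
  {"jaw": 1,"dx": 0,"dy": 0,"dz": 0,"yaw": 0},
])

```text
clock: 23.35
tool_pos: [0.574, -0.1885, 0.2389]
eef_rot: [0.991, 0.117, -0.068, 0.014]
contact_force: [0.1, 0.8, -0.8]
opening: 0.242
```

```bash
python3 go.py .366 -.310 .23
```

```text
pos [ 0.574  -0.1885  0.2389] xang 13.5 tilt 7.99 clock 23.35 q [ 0.23  0.71 -0.05  1.52  0.12  1.04 -1.21] F [ 0.1  0.8 -0.8] open 0.242
tool d [-0.2271  0.0692  0.0415] rows [4.54 1.38 0.83]
```

>>> play_rows([
  {"jaw": 1,"dx": -0.045,"dy": 0.013,"dz": 0.003,"yaw": 0},
  {"jaw": 1,"dx": -0.045,"dy": 0.013,"dz": 0.003,"yaw": 0},
  {"jaw": 1,"dx": -0.045,"dy": 0.013,"dz": 0.005,"yaw": 0},
  {"jaw": 1,"dx": -0.04,"dy": 0.012,"dz": 0.005,"yaw": 0},
  {"jaw": 1,"dx": 0,"dy": 0,"dz": 0,"yaw": 0},
])

```text
clock: 23.85
tool_pos: [0.4124, -0.2786, 0.2415]
eef_rot: [0.99, 0.121, -0.071, 0.011]
contact_force: [0.6, -0.1, -0.0]
opening: 0.24
```

```bash
python3 - <<'E'
from wr import *
from meas import *
go(.364,-.310,.12)
s,st=shot('w12.png')
E
```

```text
pos [ 0.4124 -0.2786  0.2415] xang 13.9 tilt 8.24 clock 23.85 q [ 0.47  0.56 -0.05  1.86  0.16  0.84 -1.01] F [ 0.6 -0.1 -0. ] open 0.24
tool d [-0.0366  0.0183  0.1282] rows [0.73 0.37 2.56]
```

View pics/w12.png

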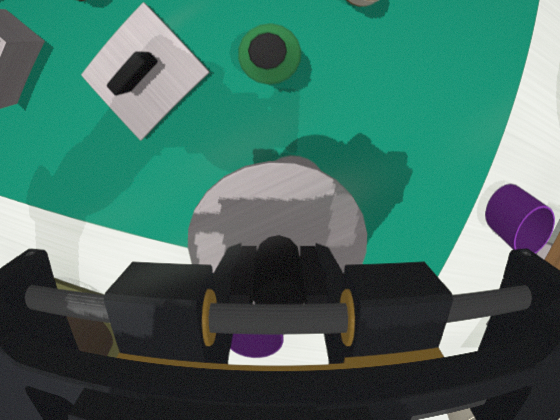

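>>> play_rows([
  {"jaw": 1,"dx": -0.038,"dy": 0.019,"dz": 0.02,"yaw": 0},
  {"jaw": 1,"dx": 0,"dy": 0,"dz": 0.03,"yaw": 0},
  {"jaw": 1,"dx": 0,"dy": 0,"dz": 0.03,"yaw": 0},
  {"jaw": 1,"dx": 0,"dy": 0,"dz": 0,"yaw": 0},
  {"jaw": 1,"dx": 0,"dy": 0,"dz": 0,"yaw": 0},
])

```text
clock: 24.4
tool_pos: [0.384, -0.3047, 0.1636]
eef_rot: [0.99, 0.128, -0.064, 0.01]
contact_force: [0.8, -0.2, 0.5]
opening: 0.237
```

```bash
python3 go.py .363 -.311 .115
```

```text
pos [ 0.384  -0.3047  0.1636] xang 14.8 tilt 7.47 clock 24.4 q [ 0.54  0.67 -0.04  1.97  0.2   0.6  -0.98] F [ 0.8 -0.2  0.5] open 0.237
tool d [-0.0154  0.0006  0.051 ] rows [0.31 0.01 1.02]
```

>>> play_rows([
  {"jaw": 1,"dx": -0.018,"dy": 0.0,"dz": 0.008,"yaw": 0},
  {"jaw": 1,"dx": 0,"dy": 0,"dz": 0.012,"yaw": 0},
  {"jaw": 1,"dx": 0,"dy": 0,"dz": 0.012,"yaw": 0},
  {"jaw": 1,"dx": 0,"dy": 0,"dz": 0,"yaw": 0},
  {"jaw": 1,"dx": 0,"dy": 0,"dz": 0,"yaw": 0},
])

```text
clock: 24.9
tool_pos: [0.3737, -0.3093, 0.1379]
eef_rot: [0.989, 0.133, -0.058, 0.013]
contact_force: [0.1, 0.3, -0.9]
opening: 0.24
```

```bash
python3 go.py .363 -.311 .115
```

```text
pos [ 0.3737 -0.3093  0.1379] xang 15.3 tilt 6.8 clock 24.9 q [ 0.55  0.7  -0.03  2.02  0.23  0.5  -0.98] F [ 0.1  0.3 -0.9] open 0.24
tool d [-0.008  -0.0014  0.024 ] rows [0.16 0.03 0.48]
```

>>> play_rows([
  {"jaw": 1,"dx": -0.011,"dy": -0.001,"dz": 0.004,"yaw": 0},
  {"jaw": 1,"dx": -0.001,"dy": 0,"dz": 0.009,"yaw": 0},
  {"jaw": 1,"dx": 0,"dy": 0,"dz": 0.008,"yaw": 0},
  {"jaw": 1,"dx": 0,"dy": 0,"dz": 0,"yaw": 0},
  {"jaw": 1,"dx": 0,"dy": 0,"dz": 0,"yaw": 0},
])

```text
clock: 25.4
tool_pos: [0.3607, -0.3129, 0.1188]
eef_rot: [0.989, 0.134, -0.056, 0.014]
contact_force: [0.0, 0.2, -0.5]
opening: 0.24
```

```bash
python3 - <<'E'
from wr import *
go(.363,-.311,.0996)
shot('w13.png')
s=snap('top')
cv2.imwrite('pics/t13.png',cv2.resize(s['frame'][180:300,270:430,::-1],None,fx=4.5,fy=4.5))
E
```

```text
pos [ 0.3607 -0.3129  0.1188] xang 15.3 tilt 6.63 clock 25.4 q [ 0.56  0.73 -0.01  2.06  0.24  0.43 -0.98] F [ 0.   0.2 -0.5] open 0.24
tool d [ 0.0049 -0.0015  0.0188] rows [0.1  0.03 0.38]
```

View pics/w13.png

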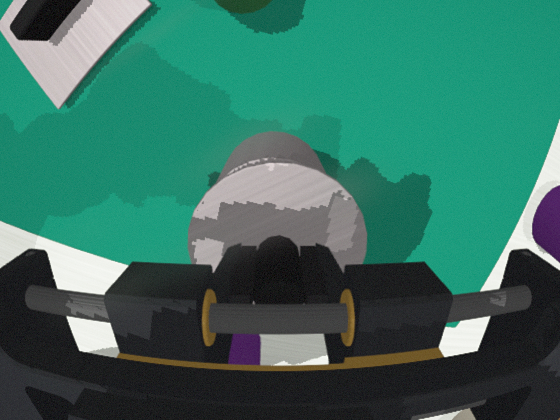

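>>> play_rows([
  {"jaw": 1,"dx": 0.003,"dy": -0.002,"dz": 0.005,"yaw": 0},
  {"jaw": 1,"dx": 0.0,"dy": 0,"dz": 0.005,"yaw": 0},
  {"jaw": 1,"dx": 0,"dy": 0,"dz": 0.001,"yaw": 0},
  {"jaw": 1,"dx": 0,"dy": 0,"dz": 0,"yaw": 0},
  {"jaw": 1,"dx": 0,"dy": 0,"dz": 0,"yaw": 0},
])

```text
clock: 26.0
tool_pos: [0.3627, -0.3104, 0.1067]
eef_rot: [0.989, 0.134, -0.056, 0.014]
contact_force: [-0.4, -0.3, -1.2]
opening: 0.243
```

```bash
python3 go.py .363 -.311 .0996
```

```text
pos [ 0.3627 -0.3104  0.1067] xang 15.4 tilt 6.59 clock 26.0 q [ 0.55  0.75 -0.    2.07  0.25  0.4  -0.99] F [-0.4 -0.3 -1.2] open 0.243
tool d [0.0009 0.0006 0.0071] rows [0.02 0.01 0.14]
```

>>> play_rows([
  {"jaw": 1,"dx": 0.001,"dy": 0.0,"dz": 0.005,"yaw": 0},
  {"jaw": 1,"dx": 0.0,"dy": 0,"dz": 0.003,"yaw": 0},
  {"jaw": 1,"dx": 0,"dy": 0,"dz": 0.001,"yaw": 0},
  {"jaw": 1,"dx": 0,"dy": 0,"dz": 0,"yaw": 0},
  {"jaw": 1,"dx": 0,"dy": 0,"dz": 0,"yaw": 0},
])

```text
clock: 26.5
tool_pos: [0.3635, -0.3105, 0.0996]
eef_rot: [0.989, 0.134, -0.055, 0.015]
contact_force: [-0.3, 0.6, -1.7]
opening: 0.238
```

```bash
python3 go.py .363 -.311 .0996
```

```text
pos [ 0.3635 -0.3105  0.0996] xang 15.4 tilt 6.51 clock 26.5 q [ 0.55  0.77  0.    2.07  0.25  0.38 -0.99] F [-0.3  0.6 -1.7] open 0.238
tool d [-0.0006  0.0004  0.0001] rows [0.01 0.01 0.  ]
```

>>> play_rows([
  {"jaw": 1,"dx": 0,"dy": 0.0,"dz": 0.0015,"yaw": 0},
  {"jaw": 1,"dx": 0.0,"dy": 0,"dz": 0,"yaw": 0},
  {"jaw": 0.4,"dx": 0,"dy": 0,"dz": 0,"yaw": 0},
  {"jaw": 0.4,"dx": 0,"dy": 0,"dz": 0,"yaw": 0},
  {"jaw": 0.4,"dx": 0,"dy": 0,"dz": 0,"yaw": 0},
])

```text
clock: 27.0
tool_pos: [0.3635, -0.3107, 0.099]
eef_rot: [0.989, 0.134, -0.054, 0.016]
contact_force: [0.0, -0.2, -0.4]
opening: 0.487
```

>>> play_rows([
  {"jaw": 0.4,"dx": 0,"dy": 0.0,"dz": 0,"yaw": 0},
  {"jaw": 0.3,"dx": 0.0,"dy": 0,"dz": 0,"yaw": 0},
  {"jaw": 0.3,"dx": 0,"dy": 0,"dz": -0.04,"yaw": 0},
  {"jaw": 0,"dx": 0,"dy": 0,"dz": -0.05,"yaw": 0},
  {"jaw": 0,"dx": 0,"dy": 0,"dz": -0.03,"yaw": 0},
])

```text
clock: 27.5
tool_pos: [0.3733, -0.3036, 0.2167]
eef_rot: [0.989, 0.134, -0.06, 0.012]
contact_force: [-1.0, -1.0, 0.1]
opening: 0.855
```

```bash
python3 - <<'E'
from wr import *
from meas import *
go(.467,-.109,.2,144.3)
s,st=shot('w14.png')
c,t=wcloud(s,st)
o=(.366,-.31)
p=sel(c,o,.06,.085,.102);h=sel(c,o,.03,.12,.14);print('SR lid',len(p),rect(p),len(h),rect(h))
i=(np.hypot(c[...,0]-o[0],c[...,1]-o[1])<.045)&(c[...,2]>.08)&(c[...,2]<.11)
P=c[i];A=np.c_[P[:,:2]-o,np.ones(len(P))];print(np.linalg.lstsq(A,P[:,2],rcond=None)[0])
E
```

```text
pos [ 0.3733 -0.3036  0.2167] xang 15.4 tilt 6.98 clock 27.5 q [ 0.56  0.57 -0.06  1.96  0.19  0.71 -0.94] F [-1.  -1.   0.1] open 0.855
tool d [ 0.143  -0.1627 -0.0018] rows [2.86 3.25 0.04]
yaw 0.892 deg 51.1
d after yaw: dx -0.0375 dy -0.2127
SR lid 7750 [ 366.1 -309.6   93.2   92.8   46.3] 751 [ 366.5 -309.    20.9   20.5   60.8]
[ 0.00019907 -0.00098388  0.09511531]
```

View pics/w14.png

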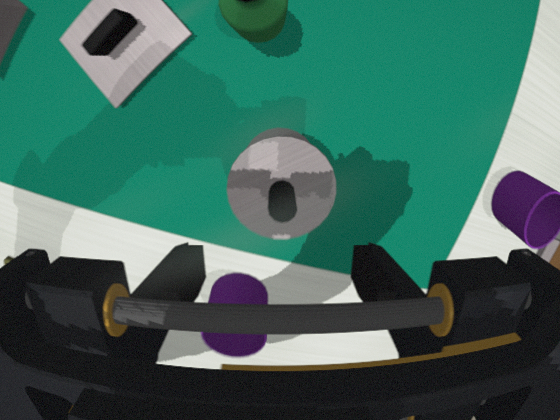

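Small round lid seated: handle (0.3665, −0.309), level. For the square lid I'll turn −2.25 rad so that joint 7 stays well inside its range.

>>> play_rows([
  {"jaw": 0,"dx": 0,"dy": 0,"dz": 0,"yaw": -0.14},
  {"jaw": 0,"dx": 0,"dy": 0,"dz": 0,"yaw": -0.14},
  {"jaw": 0,"dx": 0,"dy": 0,"dz": 0,"yaw": -0.14},
  {"jaw": 0,"dx": 0,"dy": 0,"dz": 0,"yaw": -0.14},
  {"jaw": 0,"dx": 0,"dy": 0,"dz": 0,"yaw": -0.14},
])

```text
clock: 28.05
tool_pos: [0.3767, -0.3053, 0.222]
eef_rot: [0.877, 0.477, -0.057, -0.005]
contact_force: [-1.0, -0.3, -0.4]
opening: 1.001
```

```bash
python3 go.py .467 -.109 .2 144.3
```

```text
pos [ 0.3767 -0.3053  0.222 ] xang 57.2 tilt 6.57 clock 28.05 q [ 0.7   0.57 -0.28  1.95  0.35  0.75 -0.39] F [-1.  -0.3 -0.4] open 1.001
tool d [ 0.215  -0.0302  0.0033] rows [4.3  0.6  0.07]
yaw -1.52 deg -87.1
d after yaw: dx 0.0412 dy 0.2121
```

>>> play_rows([
  {"jaw": 0,"dx": 0.03,"dy": -0.004,"dz": 0,"yaw": -0.14},
  {"jaw": 0,"dx": 0.03,"dy": 0,"dz": 0,"yaw": -0.14},
  {"jaw": 0,"dx": 0.03,"dy": 0.004,"dz": 0,"yaw": -0.14},
  {"jaw": 0,"dx": 0.03,"dy": 0.008,"dz": 0,"yaw": -0.14},
  {"jaw": 0,"dx": 0.027,"dy": 0.012,"dz": 0,"yaw": -0.14},
])

```text
clock: 28.55
tool_pos: [0.4365, -0.1692, 0.207]
eef_rot: [0.654, 0.754, -0.054, -0.025]
contact_force: [0.6, 0.1, 0.1]
opening: 0.999
```

```bash
python3 go.py .467 -.109 .2 144.3
```

```text
pos [ 0.4365 -0.1692  0.207 ] xang 98.2 tilt 6.77 clock 28.55 q [ 0.53  0.61 -0.49  1.98  0.48  0.78 -0.12] F [0.6 0.1 0.1] open 0.999
tool d [0.0554 0.0391 0.0007] rows [1.11 0.78 0.01]
yaw -0.805 deg -46.1
d after yaw: dx 0.0104 dy 0.0667
```

>>> play_rows([
  {"jaw": 0,"dx": 0.012,"dy": 0.01,"dz": -0.003,"yaw": -0.14},
  {"jaw": 0,"dx": 0.011,"dy": 0.011,"dz": -0.003,"yaw": -0.14},
  {"jaw": 0,"dx": 0.01,"dy": 0.012,"dz": 0,"yaw": -0.14},
  {"jaw": 0,"dx": 0.005,"dy": 0.01,"dz": 0,"yaw": -0.14},
  {"jaw": 0,"dx": 0,"dy": 0,"dz": 0,"yaw": -0.14},
])

```text
clock: 29.05
tool_pos: [0.4666, -0.1108, 0.2059]
eef_rot: [0.338, 0.939, -0.039, -0.043]
contact_force: [-0.7, -0.1, 0.2]
opening: 0.999
```

```bash
python3 go.py .467 -.109 .2 144.3
```

```text
pos [ 0.4666 -0.1108  0.2059] xang 140.2 tilt 6.68 clock 29.05 q [ 0.53  0.67 -0.7   1.93  0.6   0.89  0.36] F [-0.7 -0.1  0.2] open 0.999
tool d [0.0006 0.0022 0.0058] rows [0.01 0.04 0.12]
yaw -0.071 deg -4.1
d after yaw: dx 0.0008 dy 0.0017
```

>>> play_rows([
  {"jaw": 0,"dx": 0,"dy": 0,"dz": 0.01,"yaw": -0.06},
  {"jaw": 0,"dx": 0,"dy": 0,"dz": 0.02,"yaw": 0},
  {"jaw": 0,"dx": 0,"dy": 0,"dz": 0.02,"yaw": 0},
  {"jaw": 0,"dx": 0,"dy": 0,"dz": 0.02,"yaw": 0},
  {"jaw": 0,"dx": 0,"dy": 0,"dz": 0,"yaw": 0},
])

```text
clock: 29.55
tool_pos: [0.4589, -0.1138, 0.1328]
eef_rot: [0.307, 0.95, -0.037, -0.045]
contact_force: [0.5, -0.4, -0.3]
opening: 0.999
```

```bash
python3 - <<'E'
from wr import *
from meas import *
go(.467,-.109,.031,144.3)
s,st=shot('w15.png')
c,t=wcloud(s,st)
o=(.467,-.109)
p=sel(c,o,.1,.02,.028);h=sel(c,o,.04,.055,.07);print('SQ',rect(p),len(h),rect(h))
M=R.from_quat(st['eef_rot']).as_matrix();print('toolz',M[:,2],'lean along tool x,y', M[:,2]@np.array([M[0,0],M[1,0],0]),M[:,2]@np.array([M[0,1],M[1,1],0]))
E
```

```text
pos [ 0.4589 -0.1138  0.1328] xang 144.0 tilt 6.64 clock 29.55 q [ 0.49  0.78 -0.63  2.01  0.74  0.73  0.3 ] F [ 0.5 -0.4 -0.3] open 0.999
tool d [-0.01    0.0186  0.1   ] rows [0.2  0.37 2.  ]
yaw -0.006 deg -0.3
d after yaw: dx -0.0038 dy 0.0087
SQ [ 466.  -107.6  114.8  114.5   54.2] 1723 [ 465.2 -107.3   49.2   18.1  144.1]
toolz [-0.10734811 -0.04296443 -0.99329273] lean along tool x,y 0.061432712590067884 -0.09704038460210282
```

View pics/w15.png

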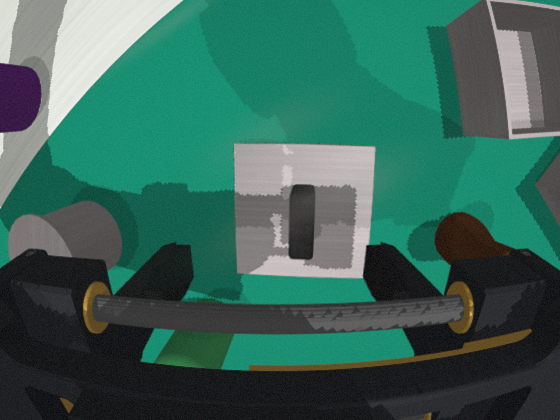

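>>> play_rows([
  {"jaw": 0.4,"dx": -0.008,"dy": 0.013,"dz": 0.02,"yaw": 0},
  {"jaw": 0.4,"dx": 0,"dy": 0,"dz": 0.02,"yaw": 0},
  {"jaw": 0.4,"dx": 0,"dy": 0,"dz": 0,"yaw": 0},
  {"jaw": 0.4,"dx": 0,"dy": 0,"dz": 0,"yaw": 0},
  {"jaw": 0.4,"dx": 0,"dy": 0,"dz": 0,"yaw": 0},
])

```text
clock: 30.1
tool_pos: [0.4737, -0.1093, 0.0958]
eef_rot: [0.308, 0.95, -0.036, -0.04]
contact_force: [-1.4, -0.1, 0.4]
opening: 0.604
```

```bash
python3 go.py .464 -.1085 .036 144.2
```

```text
pos [ 0.4737 -0.1093  0.0958] xang 143.9 tilt 6.13 clock 30.1 q [ 0.44  0.84 -0.58  2.    0.81  0.67  0.24] F [-1.4 -0.1  0.4] open 0.604
tool d [0.005  0.0005 0.0603] rows [0.1  0.01 1.21]
yaw -0.005 deg -0.3
d after yaw: dx 0.0083 dy -0.0050
```

>>> play_rows([
  {"jaw": 0.4,"dx": 0.006,"dy": -0.001,"dz": 0.015,"yaw": 0},
  {"jaw": 0.4,"dx": 0,"dy": 0,"dz": 0.015,"yaw": 0},
  {"jaw": 0.4,"dx": 0,"dy": 0,"dz": 0.01,"yaw": 0},
  {"jaw": 0.4,"dx": 0,"dy": 0,"dz": 0,"yaw": 0},
  {"jaw": 0.4,"dx": 0,"dy": 0,"dz": 0,"yaw": 0},
])

```text
clock: 30.6
tool_pos: [0.4681, -0.1086, 0.0602]
eef_rot: [0.309, 0.95, -0.034, -0.035]
contact_force: [0.4, 0.6, 0.0]
opening: 0.599
```

```bash
python3 go.py .464 -.1085 .036 144.2
```

```text
pos [ 0.4681 -0.1086  0.0602] xang 143.9 tilt 5.63 clock 30.6 q [ 0.4   0.89 -0.51  2.04  0.91  0.57  0.14] F [0.4 0.6 0. ] open 0.599
tool d [ 0.0023 -0.0002  0.0244] rows [0.05 0.   0.49]
yaw -0.006 deg -0.3
d after yaw: dx 0.0034 dy -0.0023
```

>>> play_rows([
  {"jaw": 0.4,"dx": 0.002,"dy": 0,"dz": 0.008,"yaw": 0},
  {"jaw": 0.4,"dx": 0,"dy": 0,"dz": 0.008,"yaw": 0},
  {"jaw": 0.4,"dx": 0,"dy": 0,"dz": 0.007,"yaw": 0},
  {"jaw": 0.4,"dx": 0,"dy": 0,"dz": 0,"yaw": 0},
  {"jaw": 0.4,"dx": 0,"dy": 0,"dz": 0,"yaw": 0},
])

```text
clock: 31.1
tool_pos: [0.4653, -0.1084, 0.0365]
eef_rot: [0.309, 0.95, -0.034, -0.034]
contact_force: [0.1, 0.6, 0.8]
opening: 0.597
```

```bash
python3 - <<'E'
from wr import *
go(.4645,-.1085,.035,144.2)
shot('w16.png')
E
```

```text
pos [ 0.4653 -0.1084  0.0365] xang 143.9 tilt 5.52 clock 31.1 q [ 0.37  0.93 -0.46  2.06  0.97  0.5   0.08] F [0.1 0.6 0.8] open 0.597
tool d [ 0.0005 -0.0004  0.0015] rows [0.01 0.01 0.03]
yaw -0.006 deg -0.3
d after yaw: dx 0.0006 dy -0.0005
```

View pics/w16.png

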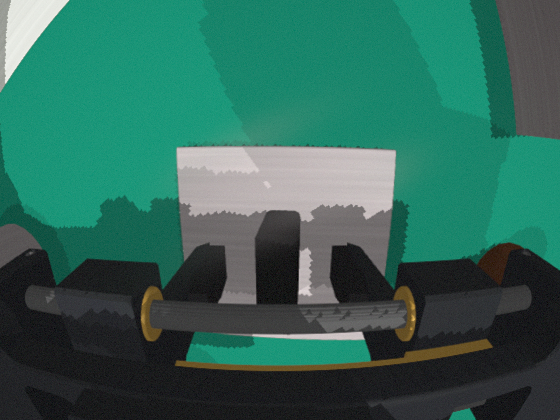

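The bar sits at (278,255) between the fingers and looks nearly upright. Grip.

>>> play_rows([
  {"jaw": 1,"dx": 0,"dy": 0,"dz": 0,"yaw": 0},
  {"jaw": 1,"dx": 0,"dy": 0,"dz": 0,"yaw": 0},
  {"jaw": 1,"dx": 0,"dy": 0,"dz": 0,"yaw": 0},
  {"jaw": 1,"dx": 0,"dy": 0,"dz": 0,"yaw": 0},
  {"jaw": 1,"dx": 0,"dy": 0,"dz": 0,"yaw": 0},
], squeeze=20)

```text
clock: 31.65
tool_pos: [0.4658, -0.1083, 0.0372]
eef_rot: [0.309, 0.95, -0.034, -0.033]
contact_force: [-0.6, 0.4, 4.2]
opening: 0.21
```

>>> play_rows([
  {"jaw": 1,"dx": 0,"dy": 0,"dz": 0,"yaw": 0},
  {"jaw": 1,"dx": 0,"dy": 0,"dz": 0,"yaw": 0},
  {"jaw": 1,"dx": 0,"dy": 0,"dz": 0,"yaw": 0},
  {"jaw": 1,"dx": 0,"dy": 0,"dz": 0,"yaw": 0},
  {"jaw": 1,"dx": 0,"dy": 0,"dz": -0.02,"yaw": 0},
])

```text
clock: 32.15
tool_pos: [0.466, -0.1075, 0.056]
eef_rot: [0.309, 0.95, -0.034, -0.035]
contact_force: [-0.6, -0.3, -1.9]
opening: 0.203
```

```bash
python3 - <<'E'
from wr import *
go(.4645,-.1085,.22,144.2)
s,st=shot('w17.png')
cv2.imwrite('pics/s17.png',cv2.resize(snap('scene')['frame'][150:300,180:400,::-1],None,fx=3.5,fy=3.5))
E
```

```text
pos [ 0.466  -0.1075  0.056 ] xang 143.9 tilt 5.63 clock 32.15 q [ 0.39  0.89 -0.5   2.05  0.92  0.55  0.13] F [-0.6 -0.3 -1.9] open 0.203
tool d [ 0.0081 -0.016  -0.163 ] rows [0.16 0.32 3.26]
yaw -0.006 deg -0.3
d after yaw: dx 0.0006 dy -0.0017
```

View pics/w17.png

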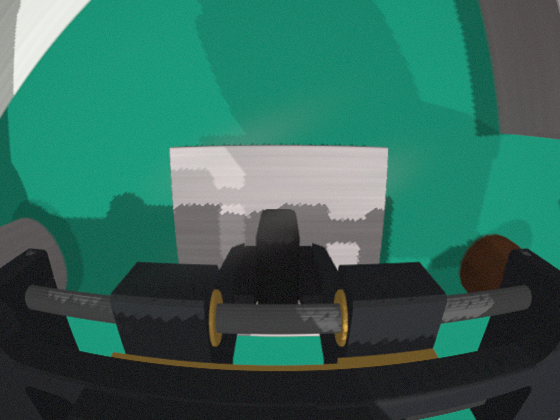

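>>> play_rows([
  {"jaw": 1,"dx": 0,"dy": 0,"dz": -0.04,"yaw": 0},
  {"jaw": 1,"dx": 0,"dy": 0,"dz": -0.045,"yaw": 0},
  {"jaw": 1,"dx": 0,"dy": 0,"dz": -0.045,"yaw": 0},
  {"jaw": 1,"dx": 0,"dy": 0,"dz": -0.04,"yaw": 0},
  {"jaw": 1,"dx": 0,"dy": 0,"dz": 0,"yaw": 0},
])

```text
clock: 32.75
tool_pos: [0.4822, -0.1004, 0.2294]
eef_rot: [0.31, 0.95, -0.034, -0.034]
contact_force: [1.0, 0.2, -1.7]
opening: 0.199
```

```bash
python3 go.py .470 .114 .23 153.2
```

```text
pos [ 0.4822 -0.1004  0.2294] xang 143.8 tilt 5.53 clock 32.75 q [ 0.53  0.65 -0.75  1.88  0.58  0.94  0.43] F [ 1.   0.2 -1.7] open 0.199
tool d [ 0.1365  0.1656 -0.0087] rows [2.73 3.31 0.17]
yaw -0.165 deg -9.4
d after yaw: dx 0.1076 dy 0.1858
```

>>> play_rows([
  {"jaw": 1,"dx": 0.025,"dy": 0.03,"dz": -0.003,"yaw": -0.055},
  {"jaw": 1,"dx": 0.023,"dy": 0.032,"dz": -0.003,"yaw": -0.055},
  {"jaw": 1,"dx": 0.022,"dy": 0.034,"dz": -0.003,"yaw": -0.05},
  {"jaw": 1,"dx": 0.02,"dy": 0.034,"dz": -0.003,"yaw": 0},
  {"jaw": 1,"dx": 0,"dy": 0,"dz": 0,"yaw": 0},
])

```text
clock: 33.25
tool_pos: [0.4733, 0.0584, 0.2292]
eef_rot: [0.235, 0.971, -0.033, -0.038]
contact_force: [0.5, 1.0, -0.7]
opening: 0.204
```

```bash
python3 go.py .470 .1135 .23 153.2
```

```text
pos [0.4733 0.0584 0.2292] xang 152.7 tilt 5.78 clock 33.25 q [ 0.24  0.65 -0.79  1.91  0.57  0.93  0.25] F [ 0.5  1.  -0.7] open 0.204
tool d [ 0.0282  0.0474 -0.0031] rows [0.56 0.95 0.06]
yaw -0.009 deg -0.5
d after yaw: dx 0.0278 dy 0.0477
```

>>> play_rows([
  {"jaw": 1,"dx": 0.014,"dy": 0.024,"dz": 0,"yaw": -0.008},
  {"jaw": 1,"dx": 0.012,"dy": 0.02,"dz": 0,"yaw": 0},
  {"jaw": 1,"dx": 0,"dy": 0,"dz": 0.02,"yaw": 0},
  {"jaw": 1,"dx": 0,"dy": 0,"dz": 0.02,"yaw": 0},
  {"jaw": 1,"dx": 0,"dy": 0,"dz": 0,"yaw": 0},
])

```text
clock: 33.75
tool_pos: [0.4642, 0.1053, 0.179]
eef_rot: [0.231, 0.971, -0.037, -0.04]
contact_force: [0.1, -0.2, -1.4]
opening: 0.202
```

```bash
python3 - <<'E'
from wr import *
from meas import *
go(.470,.1135,.12,153.2)
s,st=shot('w18.png')
c,t=wcloud(s,st)
M=R.from_quat(st['eef_rot']).as_matrix();P=(c-st['tool_pos'])@M
i=(abs(P[...,0])<.07)&(abs(P[...,1])<.065)&(P[...,2]>-.03)&(P[...,2]<.03)&(P[...,0]>.02)
Q=c[i];print(i.sum(),np.percentile(Q[:,2],[5,50,95]))
A=np.c_[Q[:,:2]-Q[:,:2].mean(0),np.ones(len(Q))];print('lid slope',np.linalg.lstsq(A,Q[:,2],rcond=None)[0],'toolz',M[:,2])
E
```

```text
pos [0.4642 0.1053 0.179 ] xang 153.1 tilt 6.3 clock 33.75 q [ 0.11  0.72 -0.73  1.95  0.64  0.84  0.1 ] F [ 0.1 -0.2 -1.4] open 0.202
tool d [-0.0051  0.0153  0.0576] rows [0.1  0.31 1.15]
yaw -0.002 deg -0.1
d after yaw: dx -0.0015 dy 0.0099
16505 [0.16274848 0.16747939 0.20025224]
lid slope [ 0.26224981 -0.21741595  0.1697537 ] toolz [-0.09575395 -0.05346718 -0.99396803]
```

View pics/w18.png

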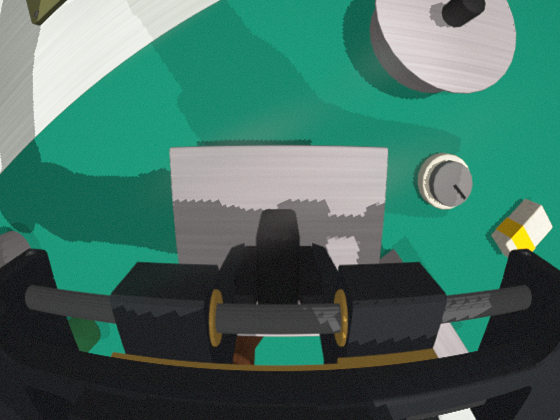

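```bash
python3 - <<'E'
from wr import *
s,st=shot()
c,t=wcloud(s,st)
M=R.from_quat(st['eef_rot']).as_matrix();P=(c-st['tool_pos'])@M
i=(P[...,0]>.033)&(P[...,0]<.052)&(abs(P[...,1])<.05)&(P[...,2]>-.03)&(P[...,2]<.04)
Q=P[i];A=np.c_[Q[:,:2],np.ones(len(Q))];print('lid in tool frame',len(Q),np.linalg.lstsq(A,Q[:,2],rcond=None)[0])
j=(P[...,0]>.033)&(P[...,0]<.07)&(abs(P[...,1])<.08)&(P[...,2]>-.03)&(P[...,2]<.03)
print(np.percentile(P[j],[0.5,99.5],axis=0))
go(.47,.1135,.12)
E
```

```text
lid in tool frame 7060 [ 0.04439669 -0.00737527  0.01269532]
[[ 0.03309898 -0.05608312  0.01283632]
 [ 0.05682164  0.0558893   0.01814605]]
pos [0.4655 0.106  0.1809] xang 153.1 tilt 6.09 clock 33.85 q [ 0.11  0.72 -0.74  1.95  0.64  0.84  0.1 ] F [ 0.5 -0.7 -0.7] open 0.204
tool d [-0.0042  0.0141  0.0598] rows [0.08 0.28 1.2 ]
```

>>> play_rows([
  {"jaw": 1,"dx": -0.006,"dy": 0.014,"dz": 0.015,"yaw": 0},
  {"jaw": 1,"dx": 0,"dy": 0,"dz": 0.015,"yaw": 0},
  {"jaw": 1,"dx": 0,"dy": 0,"dz": 0.01,"yaw": 0},
  {"jaw": 1,"dx": 0,"dy": 0,"dz": 0,"yaw": 0},
  {"jaw": 1,"dx": 0,"dy": 0,"dz": 0,"yaw": 0},
])

```text
clock: 34.35
tool_pos: [0.4769, 0.1124, 0.1408]
eef_rot: [0.234, 0.971, -0.035, -0.036]
contact_force: [-1.0, -0.4, -0.7]
opening: 0.203
```

```bash
python3 go.py .472 .1145 .12 153.2
```

```text
pos [0.4769 0.1124 0.1408] xang 152.8 tilt 5.78 clock 34.35 q [ 0.07  0.79 -0.68  1.95  0.71  0.77  0.05] F [-1.  -0.4 -0.7] open 0.203
tool d [0.0042 0.0015 0.021 ] rows [0.08 0.03 0.42]
yaw -0.007 deg -0.4
d after yaw: dx 0.0053 dy -0.0003
```

>>> play_rows([
  {"jaw": 1,"dx": 0.004,"dy": 0.001,"dz": 0.008,"yaw": -0.006},
  {"jaw": 1,"dx": 0,"dy": 0,"dz": 0.008,"yaw": 0},
  {"jaw": 1,"dx": 0,"dy": 0,"dz": 0.003,"yaw": 0},
  {"jaw": 1,"dx": 0,"dy": 0,"dz": 0,"yaw": 0},
  {"jaw": 1,"dx": 0,"dy": 0,"dz": 0,"yaw": 0},
])

```text
clock: 34.85
tool_pos: [0.4725, 0.1143, 0.1219]
eef_rot: [0.231, 0.972, -0.034, -0.035]
contact_force: [0.2, 0.1, -0.9]
opening: 0.201
```

```bash
python3 - <<'E'
from wr import *
go(.472,.1145,.106,153.2)
shot('w19.png')
cv2.imwrite('pics/s19.png',cv2.resize(snap('scene')['frame'][150:300,250:450,::-1],None,fx=3.5,fy=3.5))
E
```

```text
pos [0.4725 0.1143 0.1219] xang 153.1 tilt 5.63 clock 34.85 q [ 0.04  0.81 -0.66  1.98  0.75  0.72  0.01] F [ 0.2  0.1 -0.9] open 0.201
tool d [-0.0003  0.0013  0.0159] rows [0.01 0.03 0.32]
yaw -0.001 deg -0.1
d after yaw: dx 0.0005 dy -0.0001
```

View pics/w19.png

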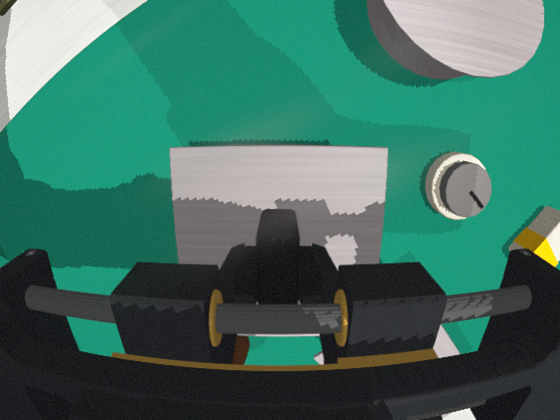

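View pics/s19.png

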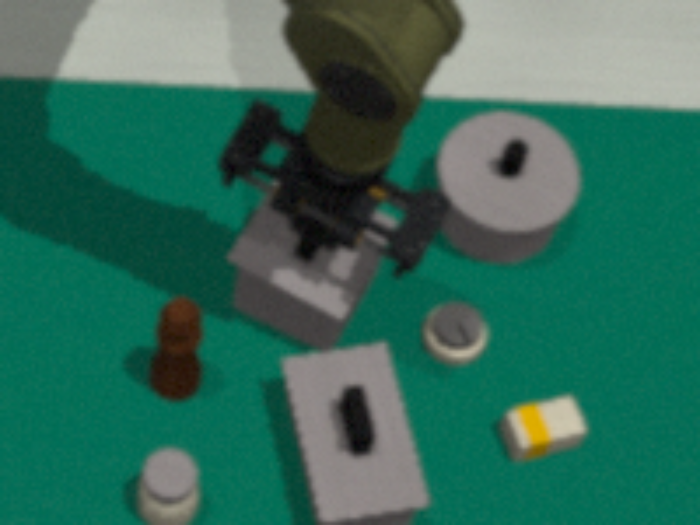

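>>> play_rows([
  {"jaw": 1,"dx": 0,"dy": 0.001,"dz": 0.006,"yaw": 0},
  {"jaw": 1,"dx": 0,"dy": 0,"dz": 0.005,"yaw": 0},
  {"jaw": 1,"dx": 0,"dy": 0,"dz": 0.003,"yaw": 0},
  {"jaw": 1,"dx": 0,"dy": 0,"dz": 0,"yaw": 0},
  {"jaw": 1,"dx": 0,"dy": 0,"dz": 0,"yaw": 0},
])

```text
clock: 35.45
tool_pos: [0.472, 0.1146, 0.1068]
eef_rot: [0.231, 0.972, -0.034, -0.035]
contact_force: [-0.7, -0.1, -2.0]
opening: 0.2
```

```bash
python3 go.py .472 .1145 .104 153.2
```

```text
pos [0.472  0.1146 0.1068] xang 153.1 tilt 5.6 clock 35.45 q [ 0.03  0.83 -0.63  1.99  0.77  0.69 -0.02] F [-0.7 -0.1 -2. ] open 0.2
tool d [-0.0002  0.0001  0.0028] rows [0.   0.   0.06]
yaw -0.001 deg -0.1
d after yaw: dx -0.0000 dy -0.0001
```

>>> play_rows([
  {"jaw": 1,"dx": 0,"dy": 0,"dz": 0.002,"yaw": 0},
  {"jaw": 1,"dx": 0,"dy": 0,"dz": 0.001,"yaw": 0},
  {"jaw": 1,"dx": 0,"dy": 0,"dz": 0,"yaw": 0},
  {"jaw": 1,"dx": 0,"dy": 0,"dz": 0,"yaw": 0},
  {"jaw": 1,"dx": 0,"dy": 0,"dz": 0,"yaw": 0},
])

```text
clock: 35.95
tool_pos: [0.4719, 0.1146, 0.1061]
eef_rot: [0.231, 0.972, -0.034, -0.034]
contact_force: [-0.8, 0.0, -1.3]
opening: 0.204
```

Contact came at the predicted height, so release.

>>> play_rows([
  {"jaw": 0.4,"dx": 0,"dy": 0,"dz": 0,"yaw": 0},
  {"jaw": 0.4,"dx": 0,"dy": 0,"dz": 0,"yaw": 0},
  {"jaw": 0.4,"dx": 0,"dy": 0,"dz": 0,"yaw": 0},
  {"jaw": 0.4,"dx": 0,"dy": 0,"dz": 0,"yaw": 0},
  {"jaw": 0.4,"dx": 0,"dy": 0,"dz": 0,"yaw": 0},
])

```text
clock: 36.45
tool_pos: [0.4723, 0.1147, 0.1059]
eef_rot: [0.231, 0.972, -0.034, -0.034]
contact_force: [-1.4, 0.1, -0.1]
opening: 0.599
```

>>> play_rows([
  {"jaw": 0.3,"dx": 0,"dy": 0,"dz": -0.03,"yaw": 0},
  {"jaw": 0.3,"dx": 0,"dy": 0,"dz": -0.04,"yaw": 0},
  {"jaw": 0.2,"dx": 0,"dy": 0,"dz": -0.04,"yaw": 0},
  {"jaw": 0.2,"dx": 0,"dy": 0,"dz": -0.04,"yaw": 0},
  {"jaw": 0.2,"dx": 0,"dy": 0,"dz": 0,"yaw": 0},
])

```text
clock: 36.95
tool_pos: [0.4839, 0.1228, 0.2595]
eef_rot: [0.23, 0.972, -0.035, -0.036]
contact_force: [0.1, -0.3, -0.3]
opening: 0.799
```

```bash
python3 - <<'E'
from wr import *
from meas import *
go(.47,.114,.3)
s,st=shot('w20.png')
T={'SQ':(.470,.114,.085),'LR':(.3755,.2965,.08),'SR':(.366,-.31,.09),'OB':(.638,.151,.07)}
for n,c in [('wrist',wcloud(s,st)[0]),('top',cloud(snap('top','t20.png'))),('scene',cloud(snap('scene','s20.png')))]:
  for k,o in T.items():
    z=o[2]; h=sel(c,o[:2],.04,z+.033,z+.052)
    i=(np.hypot(c[...,0]-o[0],c[...,1]-o[1])<.045)&(abs(c[...,2]-z-.004)<.008)
    P=c[i]
    if len(P)<30: continue
    A=np.c_[P[:,:2]-o[:2],np.ones(len(P))];f=np.linalg.lstsq(A,P[:,2],rcond=None)[0]
    print(n,k,'handle',rect(h) if len(h)>3 else 0,'pot',o[:2],'slope',f[:2].round(3),'plate above rim',round(f[2]-z,4))
E
```

```text
pos [0.4839 0.1228 0.2595] xang 153.2 tilt 5.71 clock 36.95 q [ 0.13  0.64 -0.81  1.81  0.52  1.03  0.2 ] F [ 0.1 -0.3 -0.3] open 0.799
tool d [ 0.0106 -0.0174 -0.0387] rows [0.21 0.35 0.77]
wrist SQ handle [471.2 114.5  50.2  18.2 153.8] pot (0.47, 0.114) slope [0.001 0.   ] plate above rim 0.005
wrist LR handle [374.5 296.3  21.4  21.   83.7] pot (0.3755, 0.2965) slope [-0.    -0.001] plate above rim 0.0048
wrist SR handle 0 pot (0.366, -0.31) slope [-0.007 -0.02 ] plate above rim 0.0056
wrist OB handle [6.603e+02 1.494e+02 2.300e+00 6.000e-01 1.590e+02] pot (0.638, 0.151) slope [-0.002  0.001] plate above rim 0.0049
top SQ handle [466.3 114.4  37.4  18.  159.7] pot (0.47, 0.114) slope [-0.002 -0.005] plate above rim 0.0038
top LR handle [374.  293.8  20.9  18.8 175.8] pot (0.3755, 0.2965) slope [-0.003  0.005] plate above rim 0.0038
top SR handle [ 365.3 -310.3   19.8   17.9   65.8] pot (0.366, -0.31) slope [-0.003 -0.002] plate above rim 0.004
scene SQ handle [472.6 113.5  51.4  19.9 155. ] pot (0.47, 0.114) slope [-0.005 -0.008] plate above rim 0.0044
scene LR handle [378.5 295.6  22.   20.8 139. ] pot (0.3755, 0.2965) slope [ 0.014 -0.016] plate above rim 0.004
scene SR handle [ 367.4 -310.4   23.1   18.4   31.3] pot (0.366, -0.31) slope [ 0.   -0.01] plate above rim 0.0043
scene OB handle [640.3 150.5  51.2  18.6   9.9] pot (0.638, 0.151) slope [ 0.008 -0.002] plate above rim 0.0041
```

View pics/s20.png

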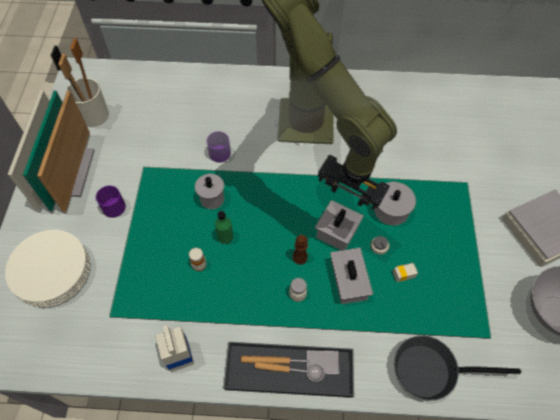

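View pics/w20.png

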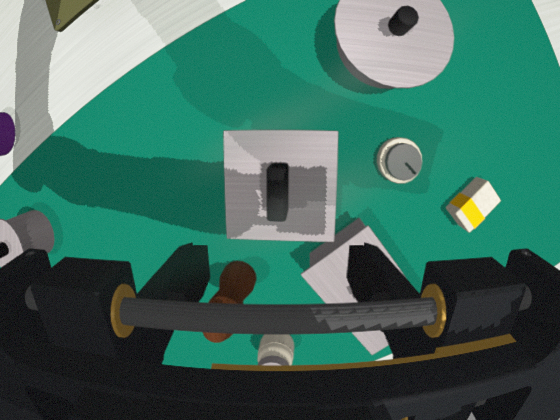

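All four pots are closed by their own lids, flat and centred. The mill (300,249) and bottle (223,228) are at their original pixels and the arm is clear, so I'm handing in.

```bash
python3 -c "
from plant import r
print(r.finish_job())"
```

```text
the job is handed in; nothing more can be done
None
```

All four containers on the green board are closed with their own lids, and the job was handed in at about 37 s of the 128 s allowed. I placed them in this order: large round, oblong, small round, square.

- **Lid seating:** In the last pictures every handle is within about 4 mm of its mouth's centre as measured at the start. The plates sit about 4–5 mm above the rims, where a seated plate's top should be (4 mm), and the lids look level. The largest slope readings were about 0.02 rad, in coarse or partly hidden views.
- **Things not to disturb:** The pepper mill and oil bottle are at the same pixels as at the start in the scene picture. The gripper was open and clear of everything, about 120 mm above the square lid's handle.
- **Camera disagreement:** The cameras differ by 2–4 mm, as calibrated. The top camera had only a partial view of the square lid's handle and gave no usable reading of the oblong lid at the end. The last wrist picture shows the small round and oblong handles hidden or cut off, so I relied on the other views for those.
- **What went less cleanly:** The tool drifted to as much as 9° off vertical because the moves only allow a turn about its own axis. The square lid was therefore lowered tilted by about 5° and settled flat when released. One batch of three moves was refused because of missing fields, and nothing moved.

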